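# Lay out the padlock job on the bench mat

### The arm

A 7-joint arm with a two-finger parallel gripper is mounted at the origin on a cart in front of the work surface, level with it; the furniture and walls round the work are solid. World frame = base frame: x ahead of the robot, y to its left, z up, the work surface at z = 0. Lengths are in mm, angles in rad, forces in N, time in s.
With the tool pointing down it reaches from about 400 to 900 mm from the base axis. Payload 5.6 kg.
Tool frame: the origin (TCP) lies at the very end of the fingers, on their centre line; the grasp point (between the pads) lies 19 mm behind it (arm.grasp_offset is the distance from the TCP to the grasp point, in mm); z points along the fingers, y is the direction in which the jaws open and shut (so a half turn about z gives the same grasp; the last joint's range is limited). The gripper opens to 92 mm and grips with 3 to 60 N. Pads are 20 mm wide; open, the fingers measure 128 mm over their backs; the gripper's body (75 mm by 189 mm) begins 69 mm behind the grasp point.
Start: joints at [-1.28, 0.468, -0.012, 1.603, 0.006, 1.071, -0.056], TCP at [213.004, 614.116, 214.592] pointing down, gripper open.
Joint ranges: [-2.53, 2.53], [-0.31, 2.02], [-1.57, 1.55], [0.28, 2.44], [-1.29, 4.43], [0.15, 1.84], [-2.92, 2.92]. Speed limits (rad/s): [2.57, 2.57, 3.14, 3.14, 3.14, 3.14, 3.14].

### API

Orientations are given as a rotation vector (axis times angle).
In Python, from bench import arm, capture gives the robot as it stands. The module is installed in compiled form; this text tells all that it offers.
- The arm moves only by the shell command python3 -m pendant 'ROWS' [OPENING] [FORCE]. ROWS is JSON, a list of rows, each an object of numbers: "dx", "dy", "dz": the shift along the tool's x, y, z in mm; "twist": the turn about the tool's z in degrees. A call has 1 to 20 rows; each row is the pose to reach, as a shift and turn from the pose measured when the call began, along the tool's axes at that moment; what a row does not reach only later rows make up. A row lasts 1/12 s, in which the tool goes at most 41.7 mm and 7.16 degrees, less where a joint would pass 70% of its speed; a pose out of reach is approached as far as the arm can. A call with a gripper value outside its range is refused whole. OPENING is the opening, from -1 (shut) to 1 (fully open), set as the call begins (- or left out, the last holds). The fingers move at their own pace and stop on an object; FORCE is the grip in N (left out, the last holds). Time passes only in rows, so rows that repeat a pose let the fingers close. It gives the time, the measured TCP pose, the force and the opening at its end, in the units of the state.
- arm.observe(): the state, without advancing time (a new reading comes with each control period).
- capture(name): name is "side" or "top"; returns a dict with "image" (480x640x3 uint8, red, green, blue), "camera_matrix" (3x3 intrinsics, pixels), "R" (3x3) and "t" (3): a world point X has camera coordinates R X + t. Camera axes: x right, y down, z forward; pixel columns grow to the right and rows downward; lengths in mm; the calibration is good to about 2 mm. A picture is of the moment at which its call begins. There is no depth.
- arm.job_done(): hands the job in, once; it reports no verdict.
The state is a dict: "time": time; "joint_positions": joint angles; "qd": joint speeds; "tau": joint torques, N m; "ee_pos": TCP position; "ee_rot": TCP orientation; "ft_force": force on the tool from outside, world axes, zero at the start; "wrist_torque": the same for the moment, N m; "width": finger opening in mm.
Only numpy, scipy, OpenCV 4.12 (cv2) and the standard library are available. Lean on these libraries where they do the work, as an engineer would, in place of code of your own. Each camera call takes 0.05 s, during which the arm holds its last target.

### The job

Lay out the next padlock job round the cork mat. Stand the white carton on the cork mat midway between the steel dish and the wooden block, with its long sides facing them, and lay the padlock flat on the middle of the carton's top; stand the tape measure upright on the bench straight behind the carton (on the side away from you), one flat side towards it with about 3 cm of clear space between them, and lay the black tape roll flat on the middle of the wooden block.

Things in the scene. Friction and masses are not known exactly. Their poses are not given: they have to be found in the camera images.
- mat: Brown cork mat lying fixed on the bench, 100 mm deep (its x axis, pointing away from the robot), 370 mm wide (its y axis, pointing left), 3 mm thick; origin at the centre of its underside. It may be turned by up to 7 degrees. The dish and the block stand on its centre line 120 mm to either side of its origin, either way round, so the origin is the midpoint between them. 'Behind' means along the mat's +x.
- dish: Round shallow steel dish, 87 mm across, 18 mm high, empty, fixed on the mat; origin at the centre of its underside (3 mm above the bench), axes parallel to the mat's.
- block: Brown wooden block, 45 x 120 x 36 mm (its x, y, z), fixed on the mat with its long side along the mat's y; origin at the centre of its underside (3 mm above the bench), axes parallel to the mat's.
- carton_c (a point): Centre of the plain white carton: loose box, 60 mm along its x axis, 91 mm along its y axis, 43 mm high (z up), about 0.1 kg, closed, with a flat top. Starts on the thin black bench sheet (2 mm) left of the cork mat, as the other loose things do, with its 91 mm side pointing roughly away from the robot; grasp it across its 60 mm side.
- padlock_c (a point): Centre of the grey steel padlock lying flat, half-way up: 77 mm along its x axis, 50 mm along y, 21 mm thick (z up), about 0.2 kg. The solid body (43 x 50 mm, full 21 mm thick) lies from x = -6 to +37 mm, its middle 15 mm from this point towards +x; the thin shackle bow is on the -x side. Grasp the body, anywhere from x = 5 to 30 mm, across its 50 mm side (its y axis). Starts with x roughly away from the robot.
- tape_measure_c (a point): Centre of the yellow tape measure with a round black disc on its flat side, standing upright, half-way up: 32 mm thick along its x axis, 75 mm along y, 67 mm high (z up; the case itself 62 mm), about 0.22 kg. Grasp across the 32 mm thickness (its x axis). Starts with the thickness roughly across the robot's view (along world y). Flat side towards the carton means its x axis along the mat's x.
- tape_roll_c (a point): Centre of the roll of black tape lying flat, half-way up: round, about 56 mm across, 19 mm high (z up), about 0.05 kg; solid, grasp across its outside. The green toolbox (200 mm high with its handle) stands 80 mm beyond the start places, lock cylinders 40 mm high at its foot: close the gripper along world y at the start places, and carry things well above the toolbox's height.

How it is judged:
By the outcome, as a careful person would: the job done as asked, in the order asked, and still so for the second after the job is handed in, with the robot touching nothing.
It also fails if it takes over 115 s, if anything falls off the work surface, if the arm or the gripper's body presses on something with over 40 N, if the wrist force passes 120 N, or if a joint passes its speed limit or range.

## Working session

There is one attempt and no reset: what is moved stays moved. The work goes in short steps, Python scripts to look and compute and a shell command to move; the robot and the scene stay as the last step left them, time stands still between calls to the robot, and variables do not carry over. Pictures are saved under pics/ and viewed, and the job is handed in when it is done.

```bash
mkdir -p pics; ls; python3 - <<'E'
from bench import arm, capture
import cv2,pickle
print(arm.observe())
for n in("side","top"):
    c=capture(n); cv2.imwrite(f"pics/{n}0.png",c["image"][:,:,::-1]); pickle.dump(c,open(f"{n}0.pkl","wb"))
    print(n,c["camera_matrix"],c["R"],c["t"])
E
```

```text
pics
{'time': 0.0, 'joint_positions': array([-1.28001885,  0.4684036 , -0.01157236,  1.60358266,  0.00599666,
        1.07139978, -0.05629563]), 'qd': array([ 8.59565354e-05, -1.49654523e-04,  2.50946676e-04, -1.78192096e-03,
        9.98671215e-04, -9.96328379e-04,  1.64571752e-03]), 'tau': array([ 1.49142412e-03, -5.20585692e+01, -1.21924805e-02, -2.43739414e+01,
       -5.66865597e-02,  1.75340229e-02,  1.48089348e-04]), 'ee_pos': array([212.8466684 , 613.56418632, 213.64014618]), 'ee_rot': array([-5.21976599e-01, -3.09776284e+00,  2.75193273e-03]), 'ft_force': array([-0.25406807,  0.42779789,  1.03938251]), 'wrist_torque': array([-0.01573819,  0.06629251, -0.00737057]), 'width': 91.52276188684063}
side [[621.20512149   0.         312.98051336]
 [  0.         621.20512149 235.65775786]
 [  0.           0.           1.        ]] [[ 0.99210949 -0.12515822 -0.00736102]
 [-0.10277684 -0.77826244 -0.61947115]
 [ 0.0718031   0.61533974 -0.78498491]] [-419.06343511  118.55290174 1301.52020381]
top [[481.33342161   0.         319.6366641 ]
 [  0.         481.33342161 242.12559088]
 [  0.           0.           1.        ]] [[ 0.02589254 -0.99954697  0.01534357]
 [-0.9955819  -0.02716954 -0.08988048]
 [ 0.09025664 -0.01294854 -0.99583436]] [  20.12125456  423.46219685 1165.35315772]
```

View pics/side0.png

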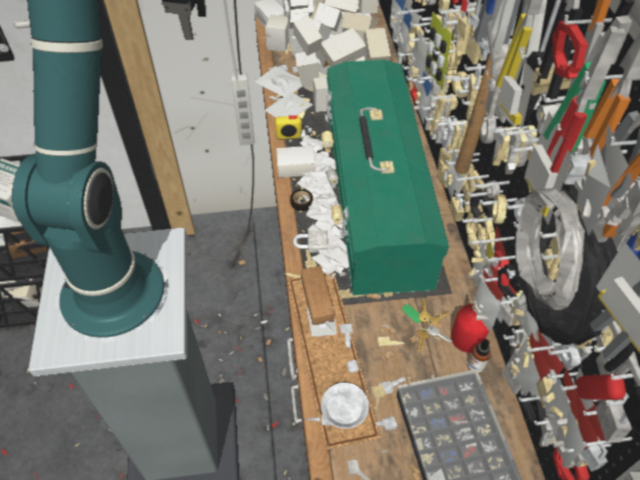

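View pics/top0.png

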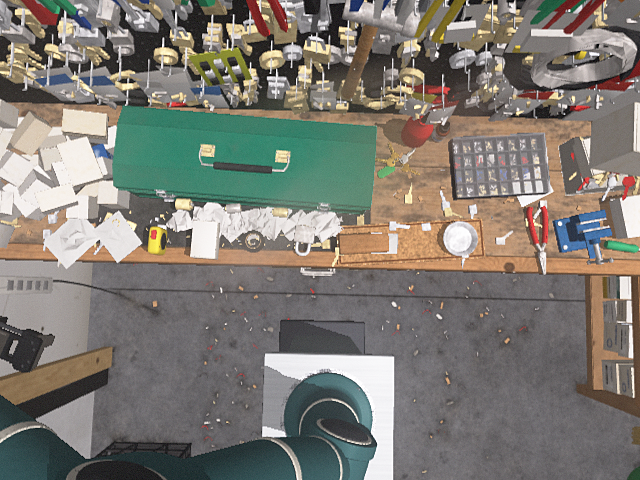

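The side view shows the bench with the mat at about (330,350), the dish at (345,405) and the block at (318,295). The top view shows the tape measure at (156,240), the carton at (204,240), the roll at (254,240), the padlock at (304,240) and the mat from x 337 to 483, row 240. I'll zoom in on both.

```bash
python3 - <<'E'
import cv2
t=cv2.imread("pics/top0.png"); cv2.imwrite("pics/tz1.png",cv2.resize(t[200:275,130:330],None,fx=4,fy=4,interpolation=cv2.INTER_CUBIC))
cv2.imwrite("pics/tz2.png",cv2.resize(t[200:275,320:510],None,fx=4,fy=4,interpolation=cv2.INTER_CUBIC))
s=cv2.imread("pics/side0.png"); cv2.imwrite("pics/sz1.png",cv2.resize(s[100:260,250:360],None,fx=3.7,fy=3.7,interpolation=cv2.INTER_CUBIC))
cv2.imwrite("pics/sz2.png",cv2.resize(s[260:460,270:400],None,fx=3,fy=3,interpolation=cv2.INTER_CUBIC))
E
```

```text
(no output)
```

View pics/tz1.png

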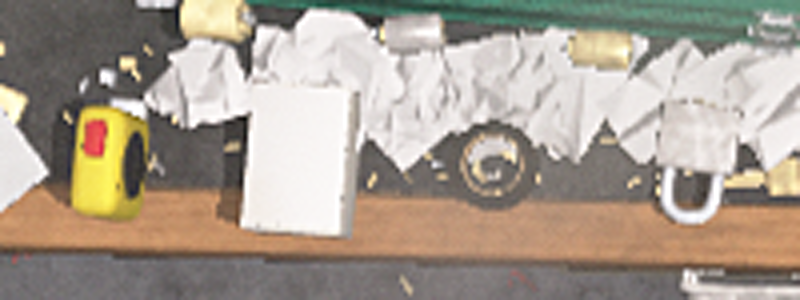

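View pics/tz2.png

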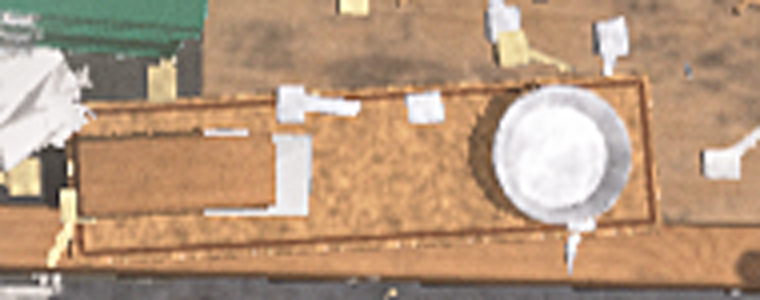

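View pics/sz1.png

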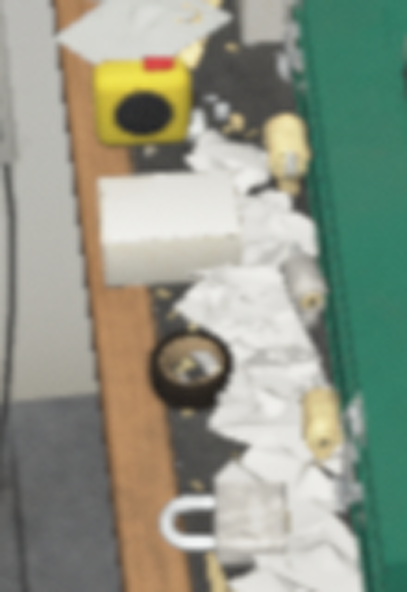

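View pics/sz2.png

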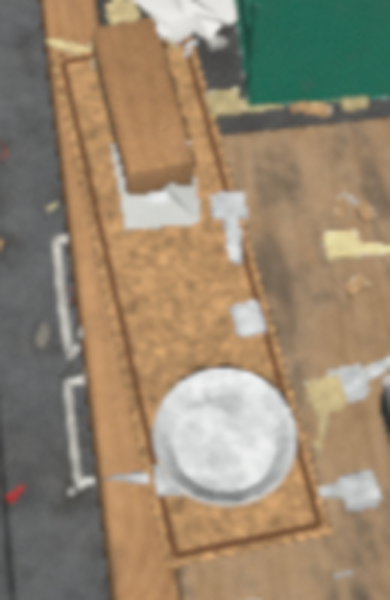

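```bash
python3 - <<'E'
import cv2,numpy as np
def z(n,x0,y0,w,h,f,o):
    t=cv2.imread(f"pics/{n}0.png"); a=cv2.resize(t[y0:y0+h,x0:x0+w],None,fx=f,fy=f,interpolation=cv2.INTER_CUBIC)
    for i in range(0,w,10):
        cv2.line(a,(i*f,0),(i*f,6),(0,0,255)); cv2.putText(a,str(x0+i),(i*f,18),0,.4,(255,0,255))
    for i in range(0,h,10):
        cv2.line(a,(0,i*f),(6,i*f),(0,0,255)); cv2.putText(a,str(y0+i),(8,i*f+4),0,.4,(255,0,255))
    cv2.imwrite(f"pics/{o}.png",a)
z("top",140,210,100,55,8,"ta"); z("top",235,215,95,45,8,"tb")
z("top",330,210,90,60,8,"tc")
z("side",265,105,55,75,8,"sa"); z("side",275,175,65,75,8,"sb"); z("side",280,260,60,70,8,"sc")
E
```

```text
(no output)
```

View pics/ta.png

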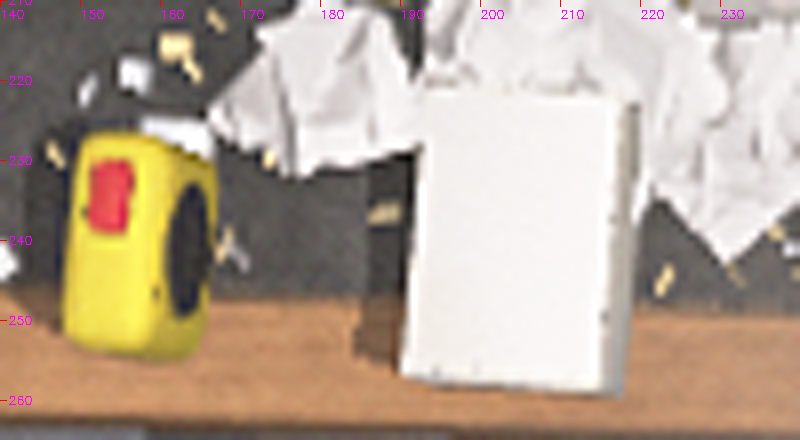

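View pics/tb.png

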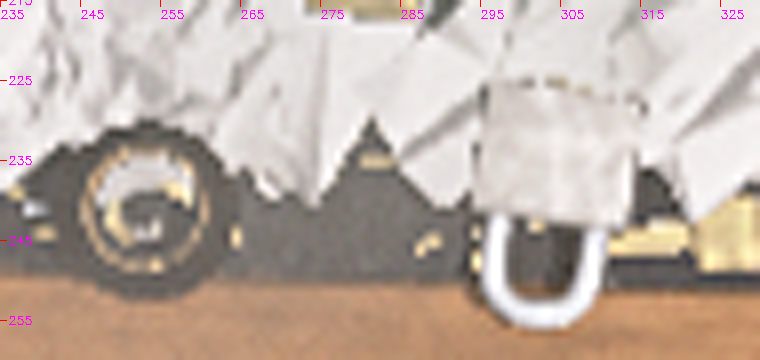

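View pics/tc.png

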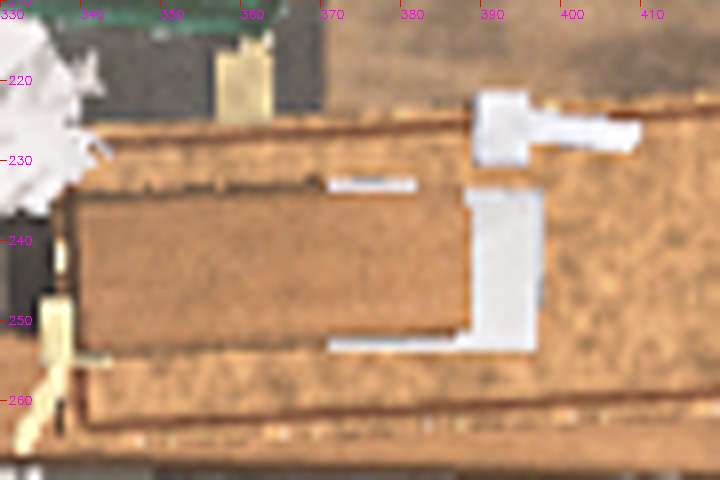

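View pics/sa.png

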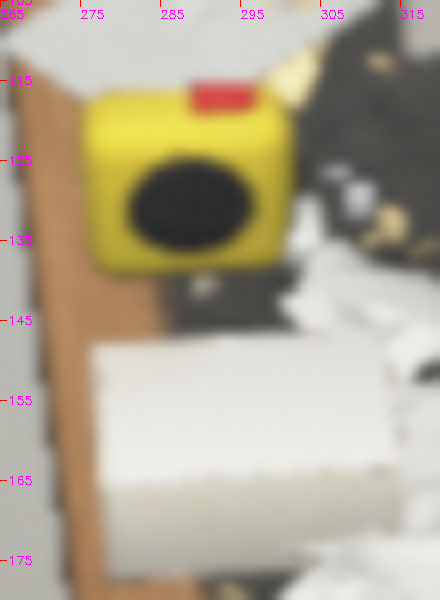

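View pics/sb.png

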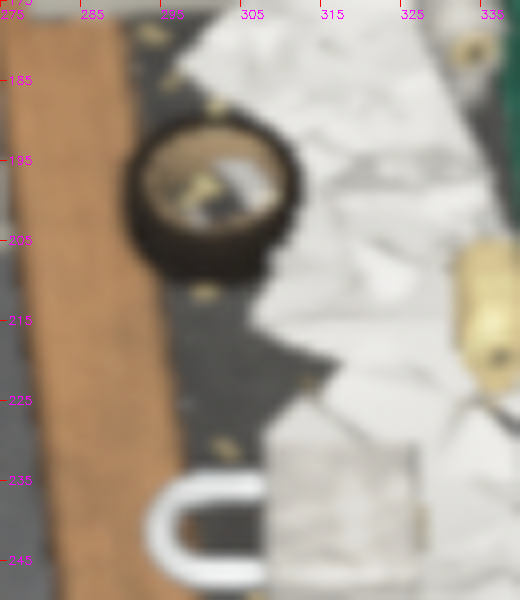

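View pics/sc.png

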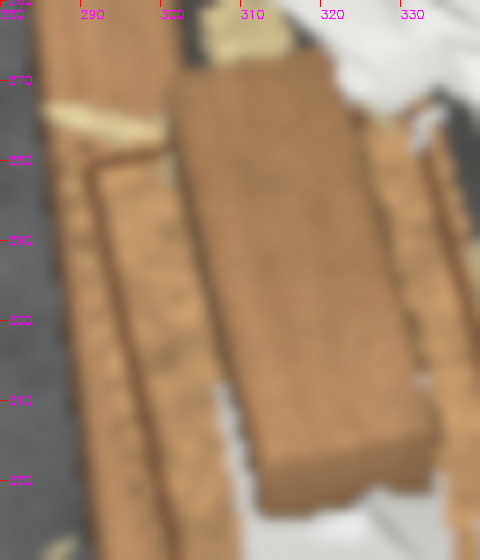

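The crops give the corner pixels. I read the carton top corners, padlock body and shackle, roll rim and disc centres, block corners, dish centre and mat corners. Next step: cast rays onto known-height planes and compare the two views.

```bash
cat > h.py <<'E'
import numpy as np,pickle,cv2
def ld(n): return pickle.load(open(n+".pkl","rb"))
def ray(c,p):
    d=np.linalg.inv(c["camera_matrix"])@np.array([p[0],p[1],1.]); R=np.array(c["R"]); 
    return -R.T@np.array(c["t"]), R.T@d
def onz(c,p,z):
    o,d=ray(c,p); return o+d*(z-o[2])/d[2]
def tri(c1,p1,c2,p2):
    o1,d1=ray(c1,p1);o2,d2=ray(c2,p2); d1/=np.linalg.norm(d1);d2/=np.linalg.norm(d2)
    s=np.linalg.lstsq(np.c_[d1,-d2],o2-o1,rcond=None)[0]; a=o1+d1*s[0];b=o2+d2*s[1]; return (a+b)/2,np.linalg.norm(a-b)
def Z(pts,x0,y0,f=8): return [((x+.5)/f-.5+x0,(y+.5)/f-.5+y0) for x,y in pts]
E
python3 - <<'E'
from h import *
np.set_printoptions(precision=1,suppress=True)
T=ld("top0");S=ld("side0")
def sh(n,c,pts,z):
    P=np.array([onz(c,p,z)[:2] for p in pts]); print(n,P.tolist().__repr__() if 0 else P.round(1).tolist(),"mean",P.mean(0)); return P
def rect(P):
    e=[P[(i+1)%4]-P[i] for i in range(4)]; print("   sides",[round(float(np.linalg.norm(v)),1) for v in e],"ang",[round(float(np.degrees(np.arctan2(v[1],v[0]))),1) for v in e])
rect(sh("carton T",T,Z([(430,84),(618,97),(600,390),(402,376)],140,210),45))
rect(sh("carton S",S,Z([(90,345),(390,333),(397,468),(102,488)],265,105),45))
rect(sh("padbody T",T,Z([(487,83),(642,105),(632,225),(475,210)],235,215),23))
sh("shackle end T",T,Z([(545,325)],235,215),18)
sh("shackle sides T",T,Z([(483,265),(608,265)],235,215),12)
rect(sh("padbody S",S,Z([(265,440),(418,440),(418,585),(265,600)],275,175),23))
sh("shackle S",S,Z([(148,530)],275,175),18)
sh("roll T inner",T,Z([(145,208)],235,215),21); sh("roll S inner",S,Z([(215,180)],275,175),21)
print("roll tri",tri(T,Z([(145,208)],235,215)[0],S,Z([(215,180)],275,175)[0]))
print("disc",tri(T,Z([(188,250)],140,210)[0],S,Z([(191,204)],265,105)[0]))
sh("tm top T",T,Z([(88,133),(165,140),(155,355),(65,345)],140,210),69)
sh("tm S face topcorn", S,Z([(85,95),(293,95)],265,105),66)
sh("tm S face botcorn", S,Z([(97,272),(288,262)],265,105),2)
rect(sh("block T",T,Z([(78,195),(470,185),(470,330),(82,350)],330,210),39))
rect(sh("block S",S,Z([(180,72),(322,50),(437,430),(262,465)],280,260),39))
sh("dish T",T,Z([(563,155)],320,200,4),21); sh("dish S",S,Z([(226,435)],270,260,3),21)
print("dish tri",tri(T,Z([(563,155)],320,200,4)[0],S,Z([(226,435)],270,260,3)[0]))
rect(sh("mat T",T,Z([(70,105),(648,76),(657,225),(78,257)],320,200,4),3))
rect(sh("matline T",T,[(338.7,263-.3),(0,0),(0,0),(0,0)],3))
E
```

```text
carton T [[465.4, 337.0], [463.0, 280.5], [374.7, 281.8], [377.3, 341.0]] mean [420.1 310.1]
   sides [56.6, 88.3, 59.2, 88.2] ang [-92.4, 179.1, 87.5, -2.6]
carton S [[375.1, 340.4], [465.6, 333.5], [460.5, 276.3], [373.2, 279.6]] mean [418.6 307.5]
   sides [90.8, 57.4, 87.3, 60.8] ang [-4.3, -95.1, 177.8, 88.3]
padbody T [[463.2, 92.0], [457.7, 44.2], [420.6, 46.3], [423.9, 94.5]] mean [441.4  69.2]
   sides [48.1, 37.1, 48.3, 39.3] ang [-96.5, 176.8, 86.1, -3.6]
shackle end T [[389.5, 72.1]] mean [389.5  72.1]
shackle sides T [[407.9, 91.9], [409.0, 53.3]] mean [408.5  72.6]
padbody S [[422.8, 95.5], [464.7, 90.0], [457.7, 40.2], [416.2, 40.6]] mean [440.4  66.6]
   sides [42.3, 50.2, 41.5, 55.3] ang [-7.5, -98.0, 179.5, 83.1]
shackle S [[387.7, 72.3]] mean [387.7  72.3]
roll T inner [[422.0, 195.6]] mean [422.  195.6]
roll S inner [[420.2, 194.7]] mean [420.2 194.7]
roll tri (array([421.2, 195.7,  20. ]), np.float64(1.7268332444474548))
disc (array([413.3, 409.6,  35.3]), np.float64(1.777533367658962))
tm top T [[445.0, 430.3], [443.6, 407.6], [380.3, 407.0], [382.5, 433.4]] mea
[... 268 characters left out ...]
4.1, 117.6, 47.1] ang [-87.0, -179.3, 94.5, 2.7]
block S [[397.5, -18.9], [434.9, -16.7], [447.8, -133.9], [403.9, -138.2]] mean [421.  -76.9]
   sides [37.5, 117.9, 44.1, 119.5] ang [3.3, -83.7, -174.4, 93.1]
dish T [[441.4, -315.7]] mean [ 441.4 -315.7]
dish S [[441.1, -315.1]] mean [ 441.1 -315.1]
dish tri (array([ 441.2, -315.5,   21.8]), np.float64(0.22732405967150854))
mat T [[466.2, -11.5], [494.7, -375.0], [400.9, -380.3], [371.3, -18.7]] mean [ 433.3 -196.4]
   sides [364.6, 94.0, 362.8, 95.2] ang [-85.5, -176.8, 94.7, 4.3]
matline T [[374.2, -17.5], [1029.8, 873.3], [1029.8, 873.3], [1029.8, 873.3]] mean [865.9 650.6]
   sides [1106.1, 0.0, 0.0, 1106.1] ang [53.6, 0.0, 0.0, -126.4]
```

```bash
cat > go.py <<'E'
import sys,numpy as np
from bench import arm
from scipy.spatial.transform import Rotation as Ro
def go(x,y,z,yaw):
    s=arm.observe(); R=Ro.from_rotvec(s["ee_rot"]).as_matrix(); p=np.array(s["ee_pos"])
    cur=np.degrees(np.arctan2(R[1,1],R[0,1])); d=R.T@(np.array([x,y,z])-p)
    tw=-((yaw-cur+180)%360-180)
    print("t%.2f pos %s jawyaw %.1f tilt %.2f w %.1f F %s j7 %.2f"%(s["time"],p.round(1),cur,np.degrees(np.arccos(-R[2,2])),s["width"],np.round(s["ft_force"],1),s["joint_positions"][6]))
    print("   -> d",d.round(1),"twist %.1f"%tw,"rows>=%.1f"%max(np.linalg.norm(d)/41.7,abs(tw)/7.16))
if __name__=="__main__": go(*map(float,sys.argv[1:]))
E
python3 go.py 419.5 309 180 87; python3 go.py 419.5 309 13 87
```

```text
t0.10 pos [212.8 613.6 213.7] jawyaw 70.9 tilt 0.09 w 92.1 F [-0.2 -0.3 -0.2] j7 -0.06
   -> d [-295.1 -220.    34.1] twist -16.1 rows>=8.9
t0.10 pos [212.8 613.6 213.7] jawyaw 70.9 tilt 0.09 w 92.1 F [-0.2 -0.3 -0.2] j7 -0.06
   -> d [-295.  -219.7  201.1] twist -16.1 rows>=10.1
```

```bash
python3 -m pendant '[{"dx":-35,"dy":-26,"dz":0,"twist":-2},{"dx":-70,"dy":-52,"dz":0,"twist":-5},{"dx":-100,"dy":-75,"dz":5,"twist":-8},{"dx":-130,"dy":-97,"dz":10,"twist":-11},{"dx":-160,"dy":-120,"dz":15,"twist":-14},{"dx":-190,"dy":-142,"dz":20,"twist":-16},{"dx":-220,"dy":-164,"dz":25,"twist":-16},{"dx":-250,"dy":-187,"dz":30,"twist":-16},{"dx":-275,"dy":-205,"dz":34,"twist":-16},{"dx":-290,"dy":-216,"dz":34,"twist":-16},{"dx":-295,"dy":-220,"dz":34,"twist":-16},{"dx":-295,"dy":-220,"dz":34,"twist":-16},{"dx":-295,"dy":-220,"dz":34,"twist":-16}]' 1 20; python3 go.py 419.5 309 13 87
python3 - <<'E'
from bench import capture
import cv2
for n in("side","top"):
    c=capture(n); cv2.imwrite(f"pics/{n}1.png",c["image"][:,:,::-1])
E
```

```text
time: 1.18
ee_pos: [418.8, 310.1, 180.1]
ee_rot: [-0.084, -3.14, 0.001]
ft_force: [-0.5, -0.3, -0.3]
width: 91.6
t1.18 pos [418.8 310.1 180.1] jawyaw 86.9 tilt 0.07 w 91.6 F [-0.5 -0.3 -0.3] j7 0.83
   -> d [ -0.9  -0.9 167.1] twist -0.1 rows>=4.0
```

View pics/side1.png

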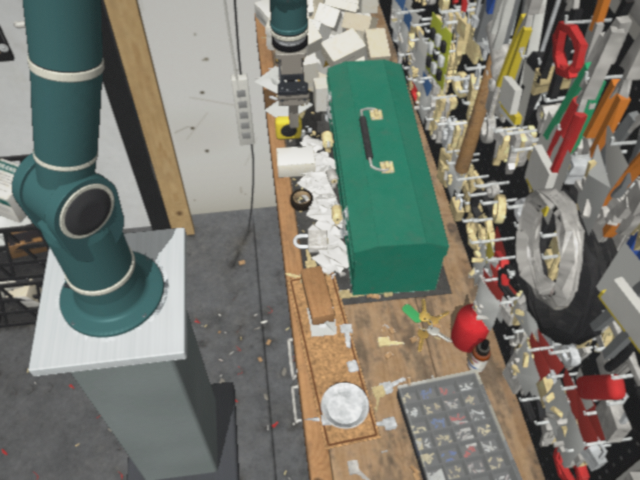

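The gripper (about (290,75)) hangs above the carton row with nothing in its way. Now I'll lower it onto the carton and close.

```bash
python3 -m pendant '[{"dx":-1,"dy":-1,"dz":35},{"dx":-1,"dy":-1,"dz":70},{"dx":-1,"dy":-1,"dz":100},{"dx":-1,"dy":-1,"dz":125},{"dx":-1,"dy":-1,"dz":145},{"dx":-1,"dy":-1,"dz":158},{"dx":-1,"dy":-1,"dz":165},{"dx":-1,"dy":-1,"dz":167},{"dx":-1,"dy":-1,"dz":167}]' 1 20; python3 go.py 419.5 309 13 87
```

```text
t1.28 pos [418.3 310.8 180.1] jawyaw 87.0 tilt 0.07 w 91.9 F [ 0.4  0.2 -0.3] j7 0.83
   -> d [ -1.4  -1.6 167.1] twist 0.0 rows>=4.0invalid input at $[0]: expected keys dx, dy, dz, twist
```

```bash
python3 -m pendant '[{"dx":-1,"dy":-1,"dz":35,"twist":0},{"dx":-1,"dy":-1,"dz":70,"twist":0},{"dx":-1,"dy":-1,"dz":100,"twist":0},{"dx":-1,"dy":-1,"dz":125,"twist":0},{"dx":-1,"dy":-1,"dz":145,"twist":0},{"dx":-1,"dy":-1,"dz":158,"twist":0},{"dx":-1,"dy":-1,"dz":165,"twist":0},{"dx":-1,"dy":-1,"dz":167,"twist":0},{"dx":-1,"dy":-1,"dz":167,"twist":0}]' 1 20; python3 go.py 419.5 309 13 87
```

```text
time: 2.03
ee_pos: [418.6, 310.5, 13.0]
ee_rot: [-0.079, -3.139, 0.001]
ft_force: [-0.4, 0.3, 0.6]
width: 91.7
t2.03 pos [418.6 310.5  13. ] jawyaw 87.1 tilt 0.08 w 91.7 F [-0.4  0.3  0.6] j7 0.85
   -> d [-1.  -1.5  0. ] twist 0.1 rows>=0.0
```

```bash
python3 -m pendant '[{"dx":-1,"dy":-1,"dz":0,"twist":0},{"dx":-1,"dy":-1,"dz":0,"twist":0},{"dx":-1,"dy":-1,"dz":0,"twist":0},{"dx":-1,"dy":-1,"dz":0,"twist":0},{"dx":-1,"dy":-1,"dz":0,"twist":0},{"dx":-1,"dy":-1,"dz":0,"twist":0},{"dx":-1,"dy":-1,"dz":0,"twist":0},{"dx":-1,"dy":-1,"dz":0,"twist":0}]' -0.2 15; python3 go.py 419.5 309 13 87
```

```text
time: 2.7
ee_pos: [419.8, 309.6, 13.5]
ee_rot: [-0.079, -3.14, 0.001]
ft_force: [-0.2, -1.1, 4.8]
width: 60.3
t2.70 pos [419.8 309.6  13.5] jawyaw 87.1 tilt 0.05 w 60.3 F [-0.2 -1.1  4.8] j7 0.85
   -> d [ 0.3 -0.6  0.5] twist 0.1 rows>=0.0
```

Gripped at 60.3 mm. Now I'll lift it.

```bash
python3 -m pendant '[{"dx":0,"dy":0,"dz":-15,"twist":0},{"dx":0,"dy":0,"dz":-45,"twist":0},{"dx":0,"dy":0,"dz":-85,"twist":0},{"dx":0,"dy":0,"dz":-125,"twist":0},{"dx":0,"dy":0,"dz":-165,"twist":0},{"dx":0,"dy":0,"dz":-205,"twist":0},{"dx":0,"dy":0,"dz":-235,"twist":0},{"dx":0,"dy":0,"dz":-250,"twist":0},{"dx":0,"dy":0,"dz":-252,"twist":0},{"dx":0,"dy":0,"dz":-252,"twist":0}]'; python3 go.py 432 -196 260 94.6; python3 - <<'E'
from bench import capture
import cv2
c=capture("side"); cv2.imwrite(f"pics/side2.png",c["image"][:300,150:450,::-1])
E
```

```text
time: 3.53
ee_pos: [420.0, 309.7, 265.7]
ee_rot: [0.079, 3.141, 0.001]
ft_force: [0.6, -0.3, -0.9]
width: 60.0
t3.53 pos [420.  309.7 265.7] jawyaw 87.1 tilt 0.02 w 60.0 F [ 0.6 -0.3 -0.9] j7 0.83
   -> d [ -37.4 -504.5    5.5] twist -7.5 rows>=12.1
```

View pics/side2.png

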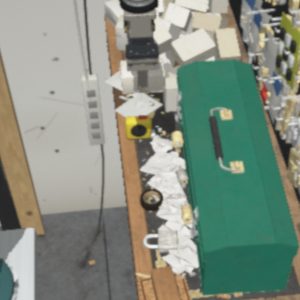

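The carton hangs in the gripper (crop about (140,75)) and its start place is empty. Next is the move over to the mat.

```bash
python3 -m pendant '[{"dx":0,"dy":-20,"dz":0,"twist":0},{"dx":-2,"dy":-55,"dz":0,"twist":0},{"dx":-5,"dy":-90,"dz":0,"twist":-1},{"dx":-8,"dy":-125,"dz":0,"twist":-2},{"dx":-11,"dy":-160,"dz":0,"twist":-2},{"dx":-14,"dy":-195,"dz":0,"twist":-3},{"dx":-17,"dy":-230,"dz":0,"twist":-3},{"dx":-20,"dy":-265,"dz":0,"twist":-4},{"dx":-23,"dy":-300,"dz":0,"twist":-4},{"dx":-26,"dy":-335,"dz":0,"twist":-5},{"dx":-28,"dy":-370,"dz":0,"twist":-6},{"dx":-31,"dy":-405,"dz":0,"twist":-6},{"dx":-34,"dy":-440,"dz":0,"twist":-7},{"dx":-36,"dy":-475,"dz":0,"twist":-7},{"dx":-37,"dy":-495,"dz":0,"twist":-7.5},{"dx":-37,"dy":-504,"dz":0,"twist":-7.5},{"dx":-37,"dy":-504,"dz":0,"twist":-7.5},{"dx":-37,"dy":-504,"dz":0,"twist":-7.5}]'; python3 go.py 432 -196 70 94.6
```

```text
time: 5.08
ee_pos: [430.5, -194.8, 263.7]
ee_rot: [0.127, -3.134, 0.0]
ft_force: [-0.5, -0.1, -1.0]
width: 60.6
t5.08 pos [ 430.5 -194.8  263.7] jawyaw 94.6 tilt 0.27 w 60.6 F [-0.5 -0.1 -1. ] j7 2.07
   -> d [ -2.3  -1.3 193.7] twist 0.0 rows>=4.6
```

```bash
python3 -m pendant '[{"dx":-2,"dy":-1,"dz":20,"twist":0},{"dx":-2,"dy":-1,"dz":50,"twist":0},{"dx":-2,"dy":-1,"dz":85,"twist":0},{"dx":-2,"dy":-1,"dz":120,"twist":0},{"dx":-2,"dy":-1,"dz":150,"twist":0},{"dx":-2,"dy":-1,"dz":175,"twist":0},{"dx":-2,"dy":-1,"dz":195,"twist":0},{"dx":-2,"dy":-1,"dz":207,"twist":0},{"dx":-2,"dy":-1,"dz":213,"twist":0},{"dx":-2,"dy":-1,"dz":213,"twist":0},{"dx":-2,"dy":-1,"dz":213,"twist":0}]'; python3 go.py 432 -196 14.5 94.6
python3 - <<'E'
from bench import capture
import cv2,pickle
for n,(x,y,w,h) in dict(top=(320,190,190,90),side=(250,220,180,240)).items():
    c=capture(n); cv2.imwrite(f"pics/{n}3.png",cv2.resize(c["image"][y:y+h,x:x+w,::-1].copy(),None,fx=(4 if n=="top" else 2.5),fy=(4 if n=="top" else 2.5),interpolation=cv2.INTER_CUBIC))
E
```

```text
time: 6.0
ee_pos: [431.9, -194.7, 50.8]
ee_rot: [0.129, -3.134, -0.0]
ft_force: [-0.4, 0.2, -1.4]
width: 60.1
t6.00 pos [ 431.9 -194.7   50.8] jawyaw 94.7 tilt 0.28 w 60.1 F [-0.4  0.2 -1.4] j7 2.31
   -> d [-0.2 -1.3 36.3] twist 0.1 rows>=0.9
```

View pics/side3.png

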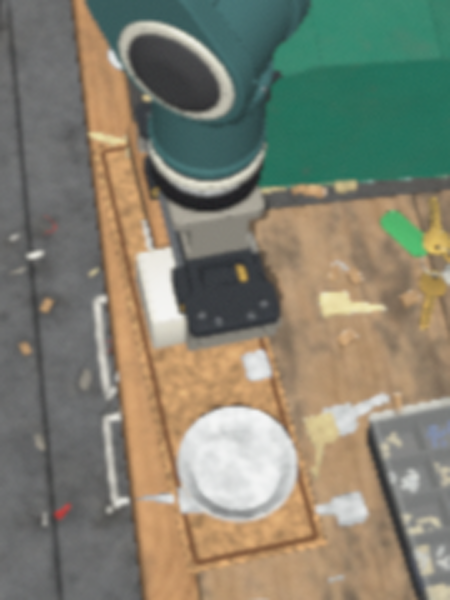

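View pics/top3.png

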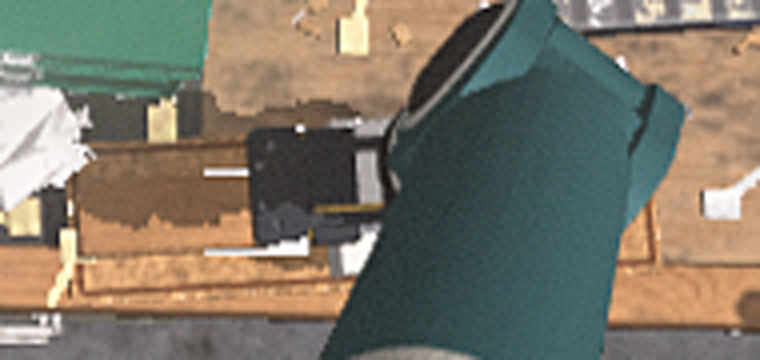

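In the side picture the carton hangs above the mat between the dish (240,465) and the block, which the arm partly hides. I'll lower it the rest of the way.

```bash
python3 -m pendant '[{"dx":0,"dy":-1,"dz":12,"twist":0},{"dx":0,"dy":-1,"dz":22,"twist":0},{"dx":0,"dy":-1,"dz":29,"twist":0},{"dx":0,"dy":-1,"dz":33,"twist":0},{"dx":0,"dy":-1,"dz":35,"twist":0},{"dx":0,"dy":-1,"dz":36,"twist":0},{"dx":0,"dy":-1,"dz":36,"twist":0}]'; python3 go.py 432 -196 14.5 94.6
```

```text
time: 6.68
ee_pos: [432.2, -196.5, 15.3]
ee_rot: [0.127, -3.136, 0.001]
ft_force: [-0.7, 0.2, -0.7]
width: 60.3
t6.68 pos [ 432.2 -196.5   15.3] jawyaw 94.7 tilt 0.20 w 60.3 F [-0.7  0.2 -0.7] j7 2.36
   -> d [0.2 0.5 0.8] twist 0.1 rows>=0.0
```

```bash
python3 -m pendant '[{"dx":0,"dy":0,"dz":1,"twist":0},{"dx":0,"dy":0,"dz":1.5,"twist":0},{"dx":0,"dy":0,"dz":1.5,"twist":0}]'; python3 -m pendant '[{"dx":0,"dy":0,"dz":0,"twist":0},{"dx":0,"dy":0,"dz":0,"twist":0},{"dx":0,"dy":0,"dz":0,"twist":0},{"dx":0,"dy":0,"dz":0,"twist":0}]' 0.52; python3 go.py 432 -196 14.5 94.6
```

```text
time: 6.93
ee_pos: [432.4, -196.7, 14.5]
ee_rot: [0.127, -3.136, 0.0]
ft_force: [-2.6, 0.8, 5.6]
width: 60.0
time: 7.27
ee_pos: [432.6, -196.7, 14.6]
ee_rot: [0.128, -3.137, 0.0]
ft_force: [0.1, 0.2, -0.0]
width: 69.7
t7.27 pos [ 432.6 -196.7   14.6] jawyaw 94.7 tilt 0.14 w 69.7 F [ 0.1  0.2 -0. ] j7 2.36
   -> d [0.5 0.7 0.1] twist 0.1 rows>=0.0
```

```bash
python3 -m pendant '[{"dx":0,"dy":0,"dz":-10,"twist":0},{"dx":0,"dy":0,"dz":-30,"twist":0},{"dx":0,"dy":0,"dz":-60,"twist":0},{"dx":0,"dy":0,"dz":-95,"twist":0},{"dx":0,"dy":0,"dz":-130,"twist":0},{"dx":0,"dy":0,"dz":-160,"twist":0},{"dx":0,"dy":0,"dz":-185,"twist":0},{"dx":0,"dy":0,"dz":-195,"twist":0},{"dx":0,"dy":0,"dz":-195,"twist":0}]'; python3 go.py 441 68 200 85
```

```text
time: 8.02
ee_pos: [434.5, -197.0, 212.1]
ee_rot: [-0.128, 3.136, -0.002]
ft_force: [-0.4, -0.1, 0.4]
width: 69.5
t8.02 pos [ 434.5 -197.   212.1] jawyaw 94.7 tilt 0.18 w 69.5 F [-0.4 -0.1  0.4] j7 2.13
   -> d [-28.  263.6  11.9] twist 9.7 rows>=6.4
```

```bash
python3 -m pendant '[{"dx":-2,"dy":20,"dz":0,"twist":1},{"dx":-6,"dy":55,"dz":0,"twist":2},{"dx":-10,"dy":90,"dz":0,"twist":3},{"dx":-13,"dy":125,"dz":0,"twist":5},{"dx":-17,"dy":160,"dz":0,"twist":6},{"dx":-21,"dy":195,"dz":5,"twist":8},{"dx":-25,"dy":230,"dz":10,"twist":9},{"dx":-27,"dy":252,"dz":12,"twist":9.7},{"dx":-28,"dy":262,"dz":12,"twist":9.7},{"dx":-28,"dy":264,"dz":12,"twist":9.7},{"dx":-28,"dy":264,"dz":12,"twist":9.7}]' 1 20; python3 go.py 441 68 5 85
python3 - <<'E'
from bench import capture
import cv2,pickle
for n,(x,y,w,h) in dict(top=(320,195,180,80),side=(260,230,160,220)).items():
    c=capture(n); pickle.dump(c,open(f"{n}4.pkl","wb"));f=4 if n=="top" else 2.7
    cv2.imwrite(f"pics/{n}4.png",cv2.resize(c["image"][y:y+h,x:x+w,::-1].copy(),None,fx=f,fy=f,interpolation=cv2.INTER_CUBIC))
E
```

```text
time: 8.93
ee_pos: [440.5, 67.7, 199.1]
ee_rot: [0.137, 3.137, -0.003]
ft_force: [-0.5, -0.0, 0.3]
width: 92.5
t8.93 pos [440.5  67.7 199.1] jawyaw 85.0 tilt 0.14 w 92.5 F [-0.5 -0.   0.3] j7 1.31
   -> d [ -0.2   0.7 194.1] twist -0.0 rows>=4.7
```

View pics/side4.png

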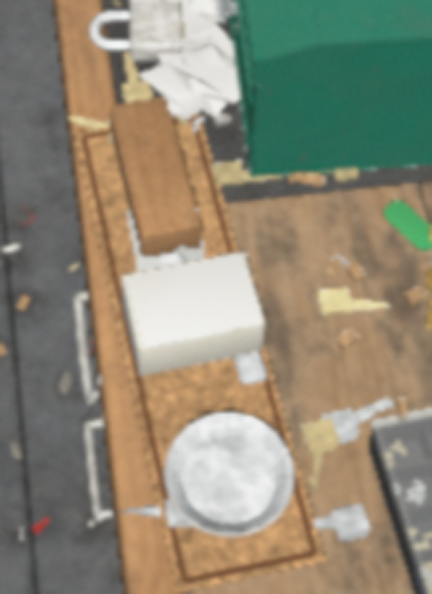

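View pics/top4.png

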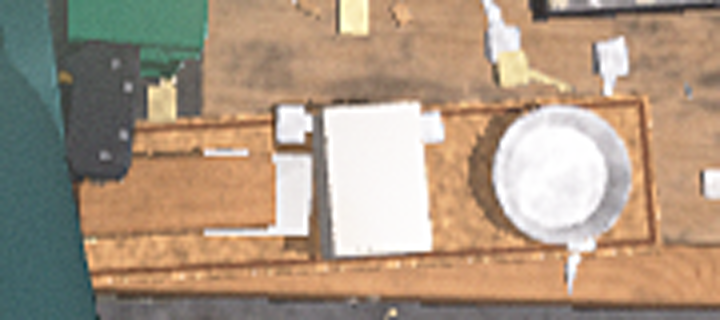

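The carton stands on the mat between block and dish. In the top crop its top corners are at (323,110), (420,102), (431,249) and (333,258). I'll measure its pose.

```bash
python3 - <<'E'
from h import *
T=ld("top4");S=ld("side4")
for c,q in((T,Z([(323,110),(420,102),(431,249),(333,258)],320,195,4)),(S,Z([(122,275),(246,255),(264,324),(135,350)],260,230,2.7))):
    P=np.array([onz(c,p,46)[:2] for p in q]); print(P.round(1).tolist(),P.mean(0)); e=[P[(i+1)%4]-P[i] for i in range(4)]; print([(round(float(np.linalg.norm(v)),1),round(float(np.degrees(np.arctan2(v[1],v[0]))),1)) for v in e])
for n,c,p in (("dish",T,Z([(563,175)],320,195,4)[0]),("dish",S,Z([(229,471)],260,230,2.7)[0])): print(n,onz(c,p,21))
E
```

```text
[[474.2, -162.3], [480.7, -221.1], [391.8, -228.3], [384.8, -169.3]] [ 432.88192835 -195.24433689]
[(59.2, -83.7), (89.3, -175.4), (59.4, 96.8), (89.7, 4.5)]
[[385.6, -170.8], [475.2, -166.1], [478.7, -221.9], [387.6, -230.0]] [ 431.76694914 -197.21287765]
[(89.8, 3.0), (55.8, -86.4), (91.5, -174.9), (59.3, 91.9)]
dish [ 441.36306483 -315.74069249   21.        ]
dish [ 440.39204506 -314.02391279   21.        ]
```

Carton pose is about (432.3, −196.2), yaw about 4.5°, as intended. Now the padlock.

```bash
python3 -m pendant '[{"dx":0,"dy":0,"dz":35,"twist":0},{"dx":0,"dy":0,"dz":75,"twist":0},{"dx":0,"dy":0,"dz":110,"twist":0},{"dx":0,"dy":0,"dz":140,"twist":0},{"dx":0,"dy":0,"dz":163,"twist":0},{"dx":0,"dy":0,"dz":180,"twist":0},{"dx":0,"dy":0,"dz":190,"twist":0},{"dx":0,"dy":0,"dz":194,"twist":0},{"dx":0,"dy":0,"dz":194,"twist":0}]' ; python3 go.py 441 68 5 85
```

```text
time: 9.78
ee_pos: [441.3, 65.2, 5.3]
ee_rot: [0.144, 3.136, -0.003]
ft_force: [0.2, -0.0, 0.2]
width: 91.6
t9.78 pos [441.3  65.2   5.3] jawyaw 84.7 tilt 0.16 w 91.6 F [ 0.2 -0.   0.2] j7 1.50
   -> d [0.6 2.7 0.3] twist -0.3 rows>=0.1
```

```bash
python3 -m pendant '[{"dx":0,"dy":0,"dz":0,"twist":0},{"dx":0,"dy":0,"dz":0,"twist":0},{"dx":0,"dy":0,"dz":0,"twist":0},{"dx":0,"dy":0,"dz":0,"twist":0},{"dx":0,"dy":0,"dz":0,"twist":0},{"dx":0,"dy":0,"dz":0,"twist":0},{"dx":0,"dy":0,"dz":0,"twist":0},{"dx":0,"dy":0,"dz":0,"twist":0}]' -0.4 30; python3 go.py 441 68 5 85
```

```text
time: 10.45
ee_pos: [441.6, 66.0, 5.7]
ee_rot: [0.143, 3.136, -0.002]
ft_force: [-1.0, 2.4, 5.8]
width: 49.6
t10.45 pos [441.6  66.    5.7] jawyaw 84.8 tilt 0.15 w 49.6 F [-1.   2.4  5.8] j7 1.50
   -> d [0.8 1.9 0.7] twist -0.2 rows>=0.1
```

Padlock gripped at 49.6 mm. I'll lift it and carry it over; the TCP target is (446.8, −195, 50), jaws at 94.6°.

```bash
python3 -m pendant '[{"dx":0,"dy":0,"dz":-15,"twist":0},{"dx":0,"dy":0,"dz":-45,"twist":0},{"dx":0,"dy":0,"dz":-85,"twist":0},{"dx":0,"dy":0,"dz":-125,"twist":0},{"dx":0,"dy":0,"dz":-165,"twist":0},{"dx":0,"dy":0,"dz":-205,"twist":0},{"dx":0,"dy":0,"dz":-235,"twist":0},{"dx":0,"dy":0,"dz":-250,"twist":0},{"dx":0,"dy":0,"dz":-252,"twist":0},{"dx":0,"dy":0,"dz":-252,"twist":0}]'; python3 go.py 446.8 -195 257 94.6; python3 - <<'E'
from bench import capture
import cv2
c=capture("side"); cv2.imwrite(f"pics/side5.png",cv2.resize(c["image"][100:300,200:400,::-1].copy(),None,fx=3,fy=3))
E
```

```text
time: 11.28
ee_pos: [440.9, 66.2, 257.7]
ee_rot: [0.143, 3.135, -0.001]
ft_force: [0.2, -1.0, -2.5]
width: 49.6
t11.28 pos [440.9  66.2 257.7] jawyaw 84.8 tilt 0.18 w 49.6 F [ 0.2 -1.  -2.5] j7 1.28
   -> d [ -29.7 -259.6    1. ] twist -9.8 rows>=6.3
```

View pics/side5.png

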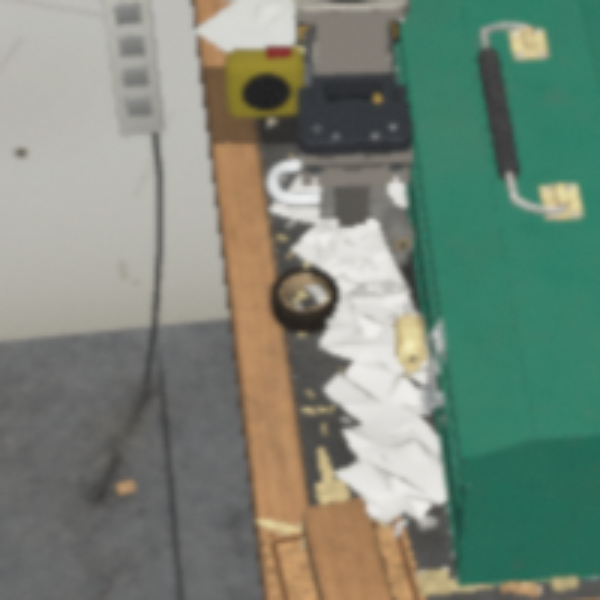

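The gripper holds the padlock, with the shackle visible at (290,180), and its start place is empty.

```bash
python3 -m pendant '[{"dx":-2,"dy":-20,"dz":0,"twist":-1},{"dx":-6,"dy":-50,"dz":0,"twist":-2},{"dx":-10,"dy":-85,"dz":0,"twist":-3},{"dx":-14,"dy":-120,"dz":0,"twist":-5},{"dx":-18,"dy":-155,"dz":0,"twist":-6},{"dx":-22,"dy":-190,"dz":0,"twist":-8},{"dx":-26,"dy":-225,"dz":0,"twist":-9},{"dx":-29,"dy":-248,"dz":0,"twist":-10},{"dx":-30,"dy":-258,"dz":0,"twist":-10},{"dx":-30,"dy":-260,"dz":0,"twist":-10},{"dx":-30,"dy":-260,"dz":0,"twist":-10}]'; python3 go.py 446.8 -195 80 94.6
```

```text
time: 12.25
ee_pos: [445.2, -195.8, 255.2]
ee_rot: [0.128, -3.136, 0.003]
ft_force: [0.0, 0.9, -1.4]
width: 49.6
t12.25 pos [ 445.2 -195.8  255.2] jawyaw 94.7 tilt 0.21 w 49.6 F [ 0.   0.9 -1.4] j7 2.10
   -> d [ -2.3   0.9 175.2] twist 0.1 rows>=4.2
```

```bash
python3 -m pendant '[{"dx":-2,"dy":1,"dz":20,"twist":0},{"dx":-2,"dy":1,"dz":50,"twist":0},{"dx":-2,"dy":1,"dz":85,"twist":0},{"dx":-2,"dy":1,"dz":115,"twist":0},{"dx":-2,"dy":1,"dz":140,"twist":0},{"dx":-2,"dy":1,"dz":160,"twist":0},{"dx":-2,"dy":1,"dz":175,"twist":0},{"dx":-2,"dy":1,"dz":183,"twist":0},{"dx":-2,"dy":1,"dz":185,"twist":0},{"dx":-2,"dy":1,"dz":185,"twist":0}]'; python3 go.py 446.8 -195 50 94.6; python3 - <<'E'
from bench import capture
import cv2
c=capture("side"); cv2.imwrite(f"pics/side6.png",cv2.resize(c["image"][230:450,250:410,::-1].copy(),None,fx=2.7,fy=2.7))
E
```

```text
time: 13.08
ee_pos: [446.2, -194.1, 69.7]
ee_rot: [0.129, -3.134, 0.002]
ft_force: [0.1, -0.9, -1.5]
width: 49.6
t13.08 pos [ 446.2 -194.1   69.7] jawyaw 94.7 tilt 0.28 w 49.6 F [ 0.1 -0.9 -1.5] j7 2.33
   -> d [-0.6 -0.9 19.7] twist 0.1 rows>=0.5
```

View pics/side6.png

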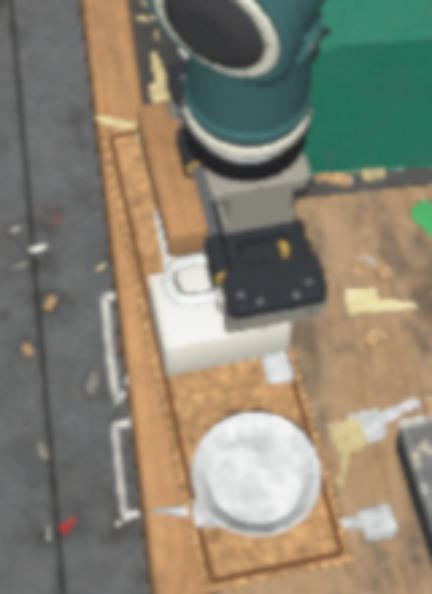

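The padlock hangs just above the carton, its shackle at about (190,280) over the near end. I'll lower it and let go.

```bash
python3 -m pendant '[{"dx":-0.5,"dy":-1,"dz":7,"twist":0},{"dx":-0.5,"dy":-1,"dz":13,"twist":0},{"dx":-0.5,"dy":-1,"dz":17,"twist":0},{"dx":-0.5,"dy":-1,"dz":19,"twist":0},{"dx":-0.5,"dy":-1,"dz":19.5,"twist":0},{"dx":-0.5,"dy":-1,"dz":20,"twist":0},{"dx":-0.5,"dy":-1,"dz":20,"twist":0}]'; python3 go.py 446.8 -195 50 94.6
```

```text
time: 13.72
ee_pos: [447.3, -195.6, 50.4]
ee_rot: [0.129, -3.136, 0.003]
ft_force: [-0.6, 0.2, -1.7]
width: 50.1
t13.72 pos [ 447.3 -195.6   50.4] jawyaw 94.7 tilt 0.20 w 50.1 F [-0.6  0.2 -1.7] j7 2.36
   -> d [0.5 0.6 0.4] twist 0.1 rows>=0.0
```

```bash
python3 -m pendant '[{"dx":0,"dy":0.3,"dz":0.8,"twist":0},{"dx":0,"dy":0.3,"dz":1.2,"twist":0},{"dx":0,"dy":0.3,"dz":1.2,"twist":0}]'; python3 go.py 446.8 -195 50 94.6
```

```text
time: 13.97
ee_pos: [447.3, -195.2, 49.3]
ee_rot: [0.129, -3.136, 0.002]
ft_force: [0.2, -0.4, -1.4]
width: 49.7
t13.97 pos [ 447.3 -195.2   49.3] jawyaw 94.7 tilt 0.19 w 49.7 F [ 0.2 -0.4 -1.4] j7 2.36
   -> d [ 0.5  0.3 -0.7] twist 0.1 rows>=0.0
```

```bash
python3 -m pendant '[{"dx":0,"dy":0,"dz":0.7,"twist":0},{"dx":0,"dy":0,"dz":1.0,"twist":0}]'; python3 go.py 446.8 -195 50 94.6
```

```text
time: 14.13
ee_pos: [447.4, -195.3, 48.8]
ee_rot: [0.129, -3.136, 0.002]
ft_force: [-3.6, 1.5, 8.1]
width: 49.8
t14.13 pos [ 447.4 -195.3   48.8] jawyaw 94.7 tilt 0.17 w 49.8 F [-3.6  1.5  8.1] j7 2.36
   -> d [ 0.6  0.3 -1.2] twist 0.1 rows>=0.0
```

Contact. I'll open slowly and retreat.

```bash
python3 -m pendant '[{"dx":0,"dy":0,"dz":0,"twist":0},{"dx":0,"dy":0,"dz":0,"twist":0},{"dx":0,"dy":0,"dz":0,"twist":0},{"dx":0,"dy":0,"dz":0,"twist":0}]' 0.5;  python3 -m pendant '[{"dx":0,"dy":0,"dz":-10,"twist":0},{"dx":0,"dy":0,"dz":-30,"twist":0},{"dx":0,"dy":0,"dz":-60,"twist":0},{"dx":0,"dy":0,"dz":-95,"twist":0},{"dx":0,"dy":0,"dz":-130,"twist":0},{"dx":0,"dy":0,"dz":-165,"twist":0},{"dx":0,"dy":0,"dz":-195,"twist":0},{"dx":0,"dy":0,"dz":-210,"twist":0},{"dx":0,"dy":0,"dz":-212,"twist":0},{"dx":0,"dy":0,"dz":-212,"twist":0}]'; python3 go.py 413.5 424 200 88
```

```text
time: 14.47
ee_pos: [447.5, -195.3, 48.8]
ee_rot: [0.129, -3.136, 0.002]
ft_force: [-0.2, -0.2, 0.8]
width: 68.8
time: 15.3
ee_pos: [448.3, -195.0, 261.8]
ee_rot: [0.129, -3.139, 0.002]
ft_force: [0.7, -0.8, -0.7]
width: 69.0
t15.30 pos [ 448.3 -195.   261.8] jawyaw 94.7 tilt 0.06 w 69.0 F [ 0.7 -0.8 -0.7] j7 2.10
   -> d [-16.1 619.9  61.2] twist 6.7 rows>=14.9
```

```bash
python3 -m pendant '[{"dx":0,"dy":20,"dz":0,"twist":0},{"dx":-1,"dy":55,"dz":0,"twist":1},{"dx":-2,"dy":90,"dz":0,"twist":2},{"dx":-3,"dy":130,"dz":0,"twist":3},{"dx":-4,"dy":170,"dz":0,"twist":4},{"dx":-5,"dy":210,"dz":0,"twist":5},{"dx":-6,"dy":250,"dz":0,"twist":6},{"dx":-7,"dy":290,"dz":0,"twist":7},{"dx":-8,"dy":330,"dz":0,"twist":7.5},{"dx":-9,"dy":370,"dz":0,"twist":7.5},{"dx":-10,"dy":410,"dz":0,"twist":7.5},{"dx":-11,"dy":450,"dz":0,"twist":7.5},{"dx":-12,"dy":490,"dz":0,"twist":7.5},{"dx":-13,"dy":525,"dz":10,"twist":7.5},{"dx":-14,"dy":560,"dz":20,"twist":7.5},{"dx":-15,"dy":590,"dz":30,"twist":7.5},{"dx":-16,"dy":610,"dz":40,"twist":7.5},{"dx":-16,"dy":620,"dz":40,"twist":7.5},{"dx":-16,"dy":620,"dz":40,"twist":7.5},{"dx":-16,"dy":620,"dz":40,"twist":7.5}]' 1; python3 go.py 413.5 424 25 87
python3 - <<'E'
from bench import capture
import cv2,pickle
for n,(x,y,w,h) in dict(top=(320,195,180,80),side=(260,260,160,200)).items():
    c=capture(n); pickle.dump(c,open(f"{n}7.pkl","wb"));f=4 if n=="top" else 3
    cv2.imwrite(f"pics/{n}7.png",cv2.resize(c["image"][y:y+h,x:x+w,::-1].copy(),None,fx=f,fy=f,interpolation=cv2.INTER_CUBIC))
E
```

```text
time: 16.97
ee_pos: [413.4, 422.9, 220.3]
ee_rot: [-0.077, -3.14, 0.005]
ft_force: [0.3, -0.8, 0.8]
width: 91.8
t16.97 pos [413.4 422.9 220.3] jawyaw 87.2 tilt 0.20 w 91.8 F [ 0.3 -0.8  0.8] j7 0.72
   -> d [ -0.2   1.8 195.3] twist 0.2 rows>=4.7
```

View pics/side7.png

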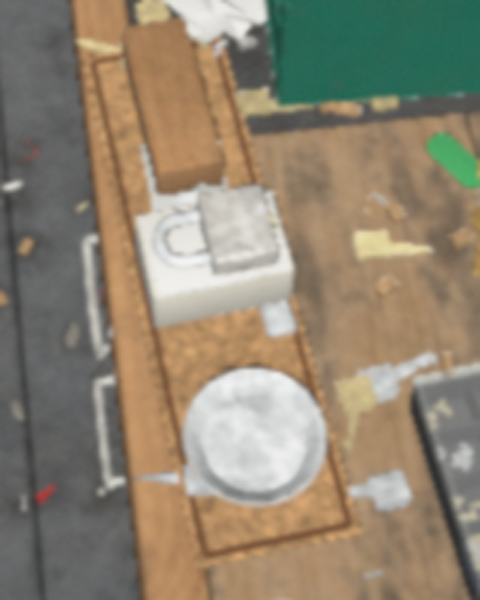

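View pics/top7.png

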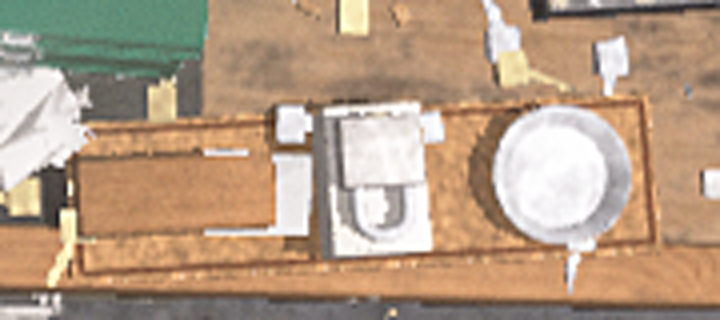

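The padlock lies flat on the carton: in the top crop its body spans (341–423, 115–186) and the shackle ends at row 243. I'll check its position.

```bash
python3 - <<'E'
from h import *
T=ld("top7");S=ld("side7")
m=lambda c,q,z:[onz(c,p,z)[:2].round(1).tolist() for p in q]
print("body T",m(T,Z([(341,119),(421,115),(423,186),(346,188)],320,195,4),67),"shackle",m(T,Z([(381,243)],320,195,4),57))
print("body S",m(S,Z([(199,192),(270,186),(277,257),(213,272)],260,260,3),67),"shackle",m(S,Z([(153,240)],260,260,3),57))
print("carton T",m(T,Z([(323,110),(420,102),(431,249),(333,258)],320,195,4),46))
print("carton S",m(S,Z([(136,215),(293,264),(160,304)],260,260,3),46))
x=np.array([np.cos(.08),np.sin(.08)]);print("tm target",np.array([432.3,-196.2])+91.5*x)
E
```

```text
body T [[466.2, -169.2], [470.0, -216.9], [427.6, -218.3], [425.2, -172.6]] shackle [[393.8, -195.8]]
body S [[426.1, -171.0], [471.2, -172.5], [467.3, -222.6], [426.9, -227.7]] shackle [[393.8, -195.6]]
carton T [[474.2, -162.3], [480.7, -221.1], [391.8, -228.3], [384.8, -169.3]]
carton S [[385.9, -170.4], [479.2, -217.7], [393.2, -234.2]]
tm target [ 523.50735613 -188.8878055 ]
```

Padlock shackle end is at x 393.8 against an ideal of 393.9, so it is centred. Now the tape measure.

```bash
python3 -m pendant '[{"dx":0,"dy":1.5,"dz":35,"twist":0},{"dx":0,"dy":1.5,"dz":75,"twist":0},{"dx":0,"dy":1.5,"dz":110,"twist":0},{"dx":0,"dy":1.5,"dz":140,"twist":0},{"dx":0,"dy":1.5,"dz":163,"twist":0},{"dx":0,"dy":1.5,"dz":180,"twist":0},{"dx":0,"dy":1.5,"dz":190,"twist":0},{"dx":0,"dy":1.5,"dz":195,"twist":0},{"dx":0,"dy":1.5,"dz":195,"twist":0}]'; python3 -m pendant '[{"dx":0,"dy":0,"dz":0,"twist":0},{"dx":0,"dy":0,"dz":0,"twist":0},{"dx":0,"dy":0,"dz":0,"twist":0},{"dx":0,"dy":0,"dz":0,"twist":0},{"dx":0,"dy":0,"dz":0,"twist":0},{"dx":0,"dy":0,"dz":0,"twist":0},{"dx":0,"dy":0,"dz":0,"twist":0},{"dx":0,"dy":0,"dz":0,"twist":0},{"dx":0,"dy":0,"dz":0,"twist":0},{"dx":0,"dy":0,"dz":0,"twist":0}]' -0.8 30; python3 go.py 413.5 424 25 87
```

```text
time: 17.82
ee_pos: [414.8, 422.6, 26.5]
ee_rot: [0.082, 3.14, -0.003]
ft_force: [-0.4, -0.0, 0.4]
width: 92.0
time: 18.65
ee_pos: [414.8, 422.7, 26.5]
ee_rot: [0.082, 3.14, -0.003]
ft_force: [-0.4, -0.3, 0.9]
width: 29.9
t18.65 pos [414.8 422.7  26.5] jawyaw 87.0 tilt 0.12 w 29.9 F [-0.4 -0.3  0.9] j7 0.76
   -> d [1.4 1.2 1.4] twist 0.0 rows>=0.1
```

```bash
python3 -m pendant '[{"dx":0,"dy":0,"dz":-15,"twist":0},{"dx":0,"dy":0,"dz":-45,"twist":0},{"dx":0,"dy":0,"dz":-85,"twist":0},{"dx":0,"dy":0,"dz":-125,"twist":0},{"dx":0,"dy":0,"dz":-165,"twist":0},{"dx":0,"dy":0,"dz":-205,"twist":0},{"dx":0,"dy":0,"dz":-240,"twist":0},{"dx":0,"dy":0,"dz":-262,"twist":0},{"dx":0,"dy":0,"dz":-265,"twist":0},{"dx":0,"dy":0,"dz":-265,"twist":0}]'; python3 go.py 523.5 -188.9 291 4.6; python3 - <<'E'
from bench import capture
import cv2
c=capture("side"); cv2.imwrite(f"pics/side8.png",cv2.resize(c["image"][0:220,200:400,::-1].copy(),None,fx=2.7,fy=2.7))
c=capture("top"); cv2.imwrite(f"pics/top8.png",cv2.resize(c["image"][150:300,80:300,::-1].copy(),None,fx=3,fy=3))
E
```

```text
time: 19.48
ee_pos: [414.9, 423.5, 292.2]
ee_rot: [0.082, 3.139, -0.001]
ft_force: [0.6, 0.2, -3.4]
width: 30.0
t19.48 pos [414.9 423.5 292.2] jawyaw 87.0 tilt 0.09 w 30.0 F [ 0.6  0.2 -3.4] j7 0.71
   -> d [-140.4 -605.9    1.7] twist 82.4 rows>=14.9
```

View pics/side8.png

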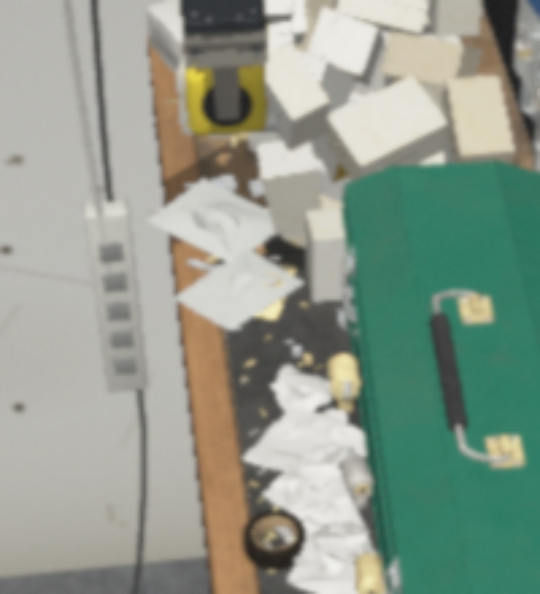

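The tape measure is held upright with its start place empty. Now the long carry with the turn; allowing for the off-centre grip, the TCP target is (523.5, −190.2), jaws at 4.6°.

```bash
python3 -m pendant '[{"dx":-3,"dy":-20,"dz":0,"twist":2},{"dx":-10,"dy":-50,"dz":0,"twist":6},{"dx":-18,"dy":-85,"dz":0,"twist":11},{"dx":-28,"dy":-120,"dz":0,"twist":16},{"dx":-36,"dy":-155,"dz":0,"twist":21},{"dx":-44,"dy":-190,"dz":0,"twist":26},{"dx":-52,"dy":-225,"dz":0,"twist":31},{"dx":-60,"dy":-260,"dz":0,"twist":36},{"dx":-68,"dy":-295,"dz":0,"twist":41},{"dx":-76,"dy":-330,"dz":0,"twist":46},{"dx":-84,"dy":-365,"dz":0,"twist":51},{"dx":-92,"dy":-400,"dz":0,"twist":56},{"dx":-100,"dy":-435,"dz":0,"twist":61},{"dx":-108,"dy":-470,"dz":0,"twist":66},{"dx":-116,"dy":-505,"dz":0,"twist":71},{"dx":-124,"dy":-540,"dz":0,"twist":76},{"dx":-132,"dy":-570,"dz":0,"twist":80},{"dx":-138,"dy":-595,"dz":0,"twist":82.5},{"dx":-140,"dy":-607,"dz":0,"twist":82.5},{"dx":-140,"dy":-607,"dz":0,"twist":82.5}]'; python3 go.py 523.5 -190.2 60 4.6
```

```text
time: 21.25
ee_pos: [520.3, -194.5, 289.7]
ee_rot: [2.139, 2.301, -0.015]
ft_force: [-0.2, 0.1, -1.0]
width: 30.0
t21.25 pos [ 520.3 -194.5  289.7] jawyaw 4.2 tilt 0.56 w 30.0 F [-0.2  0.1 -1. ] j7 0.56
   -> d [  5.6   5.1 229.6] twist -0.4 rows>=5.5
```

```bash
python3 -m pendant '[{"dx":2,"dy":2,"dz":0,"twist":0},{"dx":4,"dy":3,"dz":0,"twist":0},{"dx":4,"dy":3,"dz":0,"twist":0},{"dx":4,"dy":3,"dz":0,"twist":0}]'; python3 go.py 523.5 -190.2 60 4.6
```

```text
time: 21.58
ee_pos: [523.2, -188.6, 289.2]
ee_rot: [-2.135, -2.303, 0.015]
ft_force: [0.3, 0.8, -1.9]
width: 30.0
t21.58 pos [ 523.2 -188.6  289.2] jawyaw 4.3 tilt 0.56 w 30.0 F [ 0.3  0.8 -1.9] j7 0.55
   -> d [ -0.3   2.  229.2] twist -0.3 rows>=5.5
```

```bash
python3 -m pendant '[{"dx":0,"dy":0,"dz":20,"twist":-0.3},{"dx":0,"dy":0,"dz":50,"twist":-0.3},{"dx":0,"dy":1,"dz":85,"twist":-0.3},{"dx":0,"dy":1,"dz":120,"twist":-0.3},{"dx":0,"dy":1,"dz":155,"twist":-0.3},{"dx":0,"dy":2,"dz":185,"twist":-0.3},{"dx":0,"dy":2,"dz":208,"twist":-0.3},{"dx":0,"dy":2,"dz":222,"twist":-0.3},{"dx":0,"dy":2,"dz":229,"twist":-0.3},{"dx":0,"dy":2,"dz":229,"twist":-0.3},{"dx":0,"dy":2,"dz":229,"twist":-0.3}]'; python3 go.py 523.5 -190.2 24.5 4.6; python3 - <<'E'
from bench import capture
import cv2
c=capture("side"); cv2.imwrite(f"pics/side9.png",cv2.resize(c["image"][230:450,270:430,::-1].copy(),None,fx=2.7,fy=2.7))
c=capture("top"); cv2.imwrite(f"pics/top9.png",cv2.resize(c["image"][170:290,320:500,::-1].copy(),None,fx=4,fy=4))
E
```

```text
time: 22.5
ee_pos: [524.0, -189.8, 60.7]
ee_rot: [-2.129, -2.31, 0.015]
ft_force: [0.1, 0.4, -3.2]
width: 29.9
t22.50 pos [ 524.  -189.8   60.7] jawyaw 4.7 tilt 0.54 w 29.9 F [ 0.1  0.4 -3.2] j7 0.76
   -> d [-0.2 -0.3 36.2] twist 0.1 rows>=0.9
```

View pics/side9.png

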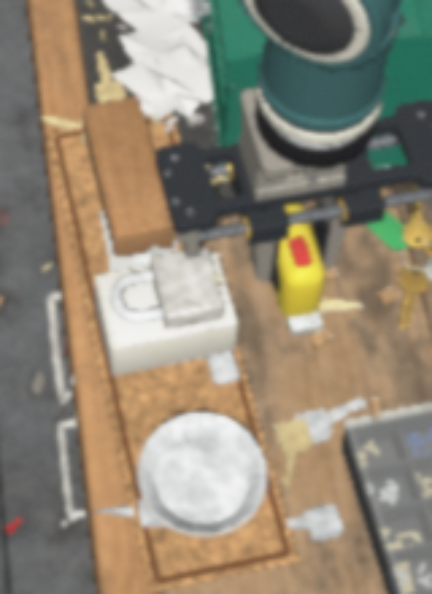

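View pics/top9.png

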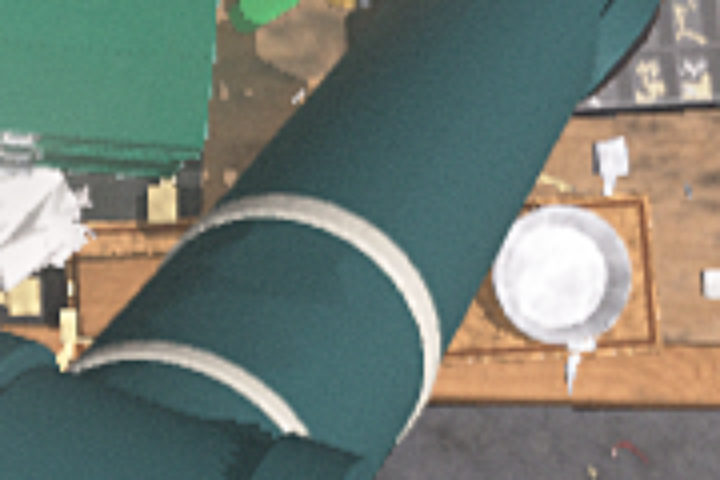

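The tape measure hangs upright behind the carton, flat side towards it, with nothing underneath. I'll lower it.

```bash
python3 -m pendant '[{"dx":0,"dy":-0.5,"dz":12,"twist":0},{"dx":0,"dy":-0.5,"dz":22,"twist":0},{"dx":0,"dy":-0.5,"dz":29,"twist":0},{"dx":0,"dy":-0.5,"dz":33,"twist":0},{"dx":0,"dy":-0.5,"dz":34.5,"twist":0},{"dx":0,"dy":-0.5,"dz":35,"twist":0},{"dx":0,"dy":-0.5,"dz":35,"twist":0}]'; python3 go.py 523.5 -190.2 24.5 4.6
```

```text
time: 23.18
ee_pos: [523.9, -190.5, 26.4]
ee_rot: [2.129, 2.309, -0.014]
ft_force: [0.3, -0.6, -3.4]
width: 30.0
t23.18 pos [ 523.9 -190.5   26.4] jawyaw 4.6 tilt 0.50 w 30.0 F [ 0.3 -0.6 -3.4] j7 0.80
   -> d [ 0.3 -0.3  1.9] twist 0.0 rows>=0.0
```

```bash
python3 -m pendant '[{"dx":0,"dy":0,"dz":1,"twist":0},{"dx":0,"dy":0,"dz":1.5,"twist":0},{"dx":0,"dy":0,"dz":1.5,"twist":0}]'; python3 -m pendant '[{"dx":0,"dy":0,"dz":0.5,"twist":0},{"dx":0,"dy":0,"dz":0.8,"twist":0}]'; python3 go.py 523.5 -190.2 24.5 4.6
```

```text
time: 23.43
ee_pos: [524.1, -190.6, 25.0]
ee_rot: [2.129, 2.309, -0.013]
ft_force: [0.3, -0.2, -2.6]
width: 29.8
time: 23.6
ee_pos: [524.1, -190.9, 24.7]
ee_rot: [2.129, 2.308, -0.013]
ft_force: [-2.4, 0.1, 4.8]
width: 29.8
t23.60 pos [ 524.1 -190.9   24.7] jawyaw 4.6 tilt 0.49 w 29.8 F [-2.4  0.1  4.8] j7 0.80
   -> d [ 0.8 -0.5  0.2] twist 0.0 rows>=0.0
```

Contact. I'll open part way, to about 42 mm, and rise.

```bash
python3 -m pendant '[{"dx":0,"dy":0,"dz":0,"twist":0},{"dx":0,"dy":0,"dz":0,"twist":0},{"dx":0,"dy":0,"dz":0,"twist":0},{"dx":0,"dy":0,"dz":0,"twist":0}]' -0.1;  python3 -m pendant '[{"dx":0,"dy":0,"dz":-8,"twist":0},{"dx":0,"dy":0,"dz":-25,"twist":0},{"dx":0,"dy":0,"dz":-50,"twist":0},{"dx":0,"dy":0,"dz":-85,"twist":0},{"dx":0,"dy":0,"dz":-125,"twist":0},{"dx":0,"dy":0,"dz":-165,"twist":0},{"dx":0,"dy":0,"dz":-205,"twist":0},{"dx":0,"dy":0,"dz":-235,"twist":0},{"dx":0,"dy":0,"dz":-245,"twist":0},{"dx":0,"dy":0,"dz":-245,"twist":0}]'; python3 go.py 421 195.5 270 90
```

```text
time: 23.93
ee_pos: [524.3, -190.9, 24.8]
ee_rot: [2.128, 2.308, -0.013]
ft_force: [-1.0, 0.4, 0.4]
width: 41.6
time: 24.77
ee_pos: [526.7, -189.6, 272.9]
ee_rot: [2.125, 2.305, -0.006]
ft_force: [1.2, -0.8, -0.1]
width: 41.6
t24.77 pos [ 526.7 -189.6  272.9] jawyaw 4.7 tilt 0.44 w 41.6 F [ 1.2 -0.8 -0.1] j7 0.57
   -> d [ 3.924e+02 -7.410e+01 -1.000e-01] twist -85.3 rows>=11.9
```

```bash
python3 -m pendant '[{"dx":10,"dy":-3,"dz":0,"twist":-2},{"dx":35,"dy":-8,"dz":0,"twist":-6},{"dx":65,"dy":-13,"dz":0,"twist":-12},{"dx":95,"dy":-18,"dz":0,"twist":-18},{"dx":125,"dy":-24,"dz":0,"twist":-24},{"dx":155,"dy":-30,"dz":0,"twist":-31},{"dx":185,"dy":-36,"dz":0,"twist":-38},{"dx":215,"dy":-42,"dz":0,"twist":-45},{"dx":245,"dy":-48,"dz":0,"twist":-52},{"dx":275,"dy":-54,"dz":0,"twist":-59},{"dx":305,"dy":-60,"dz":0,"twist":-66},{"dx":335,"dy":-66,"dz":0,"twist":-73},{"dx":365,"dy":-70,"dz":0,"twist":-80},{"dx":385,"dy":-73,"dz":0,"twist":-85},{"dx":392,"dy":-74,"dz":0,"twist":-85},{"dx":392,"dy":-74,"dz":0,"twist":-85},{"dx":392,"dy":-74,"dz":0,"twist":-85}]' 1 15; python3 go.py 421 195.5 6 90
python3 - <<'E'
from bench import capture
import cv2,pickle
for n,(x,y,w,h) in dict(top=(320,170,180,110),side=(270,260,160,200)).items():
    c=capture(n); pickle.dump(c,open(f"{n}10.pkl","wb"));f=4 if n=="top" else 3
    cv2.imwrite(f"pics/{n}10.png",cv2.resize(c["image"][y:y+h,x:x+w,::-1].copy(),None,fx=f,fy=f,interpolation=cv2.INTER_CUBIC))
E
```

```text
time: 26.18
ee_pos: [420.6, 194.0, 268.8]
ee_rot: [0.013, 3.141, -0.015]
ft_force: [1.2, -0.5, -0.4]
width: 91.9
t26.18 pos [420.6 194.  268.8] jawyaw 89.5 tilt 0.54 w 91.9 F [ 1.2 -0.5 -0.4] j7 1.08
   -> d [ -0.3   4.  262.7] twist -0.5 rows>=6.3
```

View pics/side10.png

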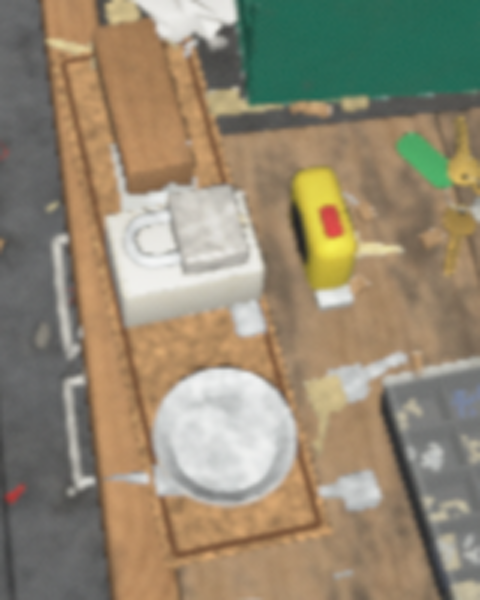

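View pics/top10.png

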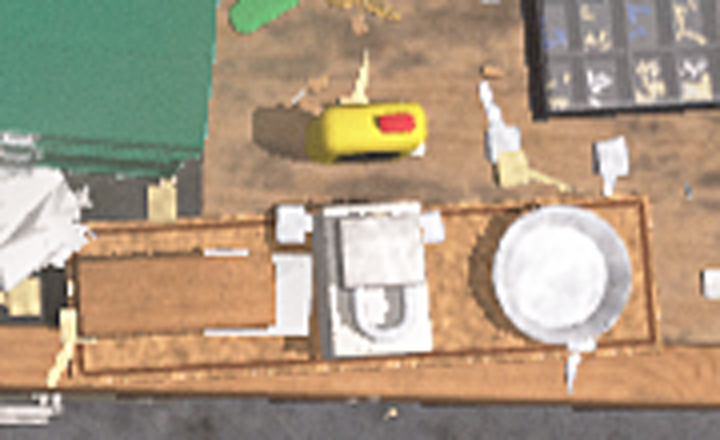

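The tape measure stands upright behind the carton, with top-view extents of about columns 312–427 and rows 103–160, and everything else is unchanged. I'll check its position.

```bash
python3 - <<'E'
from h import *
T=ld("top10");S=ld("side10")
q=lambda p,z:onz(T,Z([p],320,170,4)[0],z)[:2].round(1)
print("T left/right mid-h",q((310,140),55),q((427,128),55)); print("near top edge",q((370,154),60),q((370,154),66),"far",q((370,103),62), "base near",q((370,159),1))
s=lambda p,z:onz(S,Z([p],270,260,3)[0],z)[:2].round(1)
print("S near-base corner",s((313,283),1),"far base",s((350,288),1),"top left",s((295,175),62))
E
```

```text
T left/right mid-h [ 515.2 -152.4] [ 524.6 -223. ]
near top edge [ 506.9 -187.6] [ 505.9 -186.4] far [ 537.5 -186.9] base near [ 513.6 -199.8]
S near-base corner [ 515.2 -212. ] far base [ 538.2 -218.6] top left [ 507.9 -166.3]
```

Tape measure is centred at about (523, −188), leaving a gap of about 29–30 mm. Now the roll.

```bash
python3 -m pendant '[{"dx":0,"dy":1,"dz":25,"twist":0},{"dx":0,"dy":1,"dz":60,"twist":0},{"dx":0,"dy":1,"dz":100,"twist":0},{"dx":0,"dy":2,"dz":140,"twist":0},{"dx":0,"dy":2,"dz":175,"twist":0},{"dx":0,"dy":3,"dz":205,"twist":0},{"dx":0,"dy":4,"dz":230,"twist":0},{"dx":0,"dy":4,"dz":248,"twist":0},{"dx":0,"dy":4,"dz":259,"twist":0},{"dx":0,"dy":4,"dz":263,"twist":0},{"dx":0,"dy":4,"dz":263,"twist":0}]'; python3 go.py 421 195.5 6 90
```

```text
time: 27.2
ee_pos: [421.8, 194.2, 6.0]
ee_rot: [0.018, 3.141, -0.015]
ft_force: [-0.1, -0.1, -0.0]
width: 92.1
t27.20 pos [421.8 194.2   6. ] jawyaw 89.3 tilt 0.54 w 92.1 F [-0.1 -0.1 -0. ] j7 1.25
   -> d [ 0.8  1.3 -0. ] twist -0.7 rows>=0.1
```

```bash
python3 -m pendant '[{"dx":0,"dy":0,"dz":0,"twist":0},{"dx":0,"dy":0,"dz":0,"twist":0},{"dx":0,"dy":0,"dz":0,"twist":0},{"dx":0,"dy":0,"dz":0,"twist":0},{"dx":0,"dy":0,"dz":0,"twist":0},{"dx":0,"dy":0,"dz":0,"twist":0},{"dx":0,"dy":0,"dz":0,"twist":0},{"dx":0,"dy":0,"dz":0,"twist":0}]' -0.2 12; python3 go.py 421 195.5 6 90
```

```text
time: 27.87
ee_pos: [422.0, 194.4, 6.3]
ee_rot: [0.018, 3.141, -0.014]
ft_force: [-0.6, -0.0, 5.8]
width: 53.9
t27.87 pos [422.  194.4   6.3] jawyaw 89.4 tilt 0.52 w 53.9 F [-0.6 -0.   5.8] j7 1.25
   -> d [1.  1.1 0.3] twist -0.6 rows>=0.1
```

```bash
python3 -m pendant '[{"dx":0,"dy":0,"dz":-15,"twist":0},{"dx":0,"dy":0,"dz":-45,"twist":0},{"dx":0,"dy":0,"dz":-85,"twist":0},{"dx":0,"dy":0,"dz":-125,"twist":0},{"dx":0,"dy":0,"dz":-165,"twist":0},{"dx":0,"dy":0,"dz":-205,"twist":0},{"dx":0,"dy":0,"dz":-235,"twist":0},{"dx":0,"dy":0,"dz":-250,"twist":0},{"dx":0,"dy":0,"dz":-252,"twist":0},{"dx":0,"dy":0,"dz":-252,"twist":0}]'; python3 go.py 422.3 -76.4 257 94.6; python3 - <<'E'
from bench import capture
import cv2
c=capture("side"); cv2.imwrite(f"pics/side11.png",cv2.resize(c["image"][60:260,200:400,::-1].copy(),None,fx=3,fy=3))
E
```

```text
time: 28.7
ee_pos: [421.7, 196.8, 258.6]
ee_rot: [0.017, 3.14, -0.012]
ft_force: [-0.5, -0.7, -0.4]
width: 54.0
t28.70 pos [421.7 196.8 258.6] jawyaw 89.4 tilt 0.47 w 54.0 F [-0.5 -0.7 -0.4] j7 1.08
   -> d [  -3.6 -273.2    3.8] twist -5.2 rows>=6.6
```

View pics/side11.png

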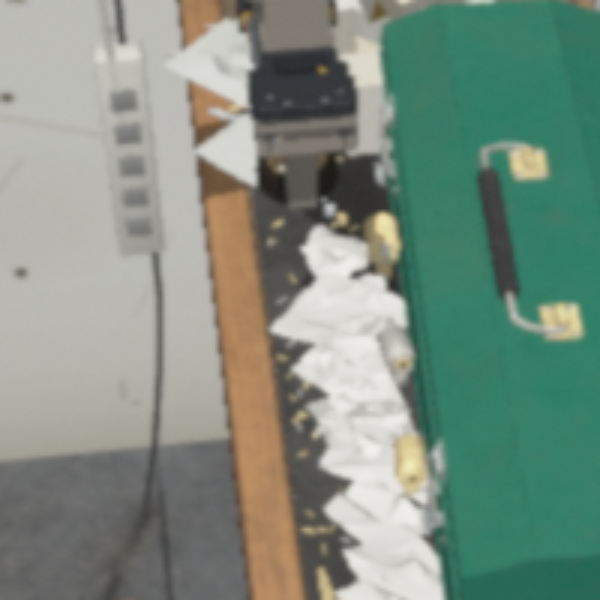

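The roll is held (about (300,180) in the crop) and its start place is empty. I'll carry it to the block.

```bash
python3 -m pendant '[{"dx":0,"dy":-20,"dz":0,"twist":0},{"dx":-1,"dy":-55,"dz":0,"twist":-1},{"dx":-1,"dy":-90,"dz":0,"twist":-2},{"dx":-2,"dy":-125,"dz":0,"twist":-3},{"dx":-2,"dy":-160,"dz":0,"twist":-4},{"dx":-3,"dy":-195,"dz":0,"twist":-5},{"dx":-3,"dy":-230,"dz":0,"twist":-5},{"dx":-4,"dy":-255,"dz":0,"twist":-5},{"dx":-4,"dy":-270,"dz":0,"twist":-5},{"dx":-4,"dy":-273,"dz":0,"twist":-5},{"dx":-4,"dy":-273,"dz":0,"twist":-5}]'; python3 go.py 422.7 -76.4 65 94.6
```

```text
time: 29.67
ee_pos: [421.1, -77.1, 258.6]
ee_rot: [0.116, -3.136, 0.016]
ft_force: [0.0, 0.8, -1.3]
width: 53.5
t29.67 pos [421.1 -77.1 258.6] jawyaw 94.2 tilt 0.61 w 53.5 F [ 0.   0.8 -1.3] j7 1.75
   -> d [ -2.4   2.5 193.5] twist -0.4 rows>=4.6
```

```bash
python3 -m pendant '[{"dx":-2,"dy":0,"dz":20,"twist":0},{"dx":-2,"dy":0,"dz":50,"twist":0},{"dx":-2,"dy":1,"dz":85,"twist":0},{"dx":-2,"dy":1,"dz":120,"twist":0},{"dx":-2,"dy":2,"dz":150,"twist":0},{"dx":-2,"dy":2,"dz":172,"twist":0},{"dx":-2,"dy":2,"dz":186,"twist":0},{"dx":-2,"dy":2.5,"dz":193,"twist":0},{"dx":-2,"dy":2.5,"dz":193,"twist":0},{"dx":-2,"dy":2.5,"dz":193,"twist":0}]'; python3 go.py 422.7 -76.4 43.5 94.6; python3 - <<'E'
from bench import capture
import cv2
c=capture("side"); cv2.imwrite(f"pics/side12.png",cv2.resize(c["image"][230:450,250:410,::-1].copy(),None,fx=2.7,fy=2.7))
E
```

```text
time: 30.5
ee_pos: [422.1, -75.7, 65.3]
ee_rot: [0.118, -3.135, 0.016]
ft_force: [1.1, 0.3, -1.2]
width: 54.1
t30.50 pos [422.1 -75.7  65.3] jawyaw 94.3 tilt 0.63 w 54.1 F [ 1.1  0.3 -1.2] j7 2.06
   -> d [-0.6 -0.5 21.9] twist -0.3 rows>=0.5
```

View pics/side12.png

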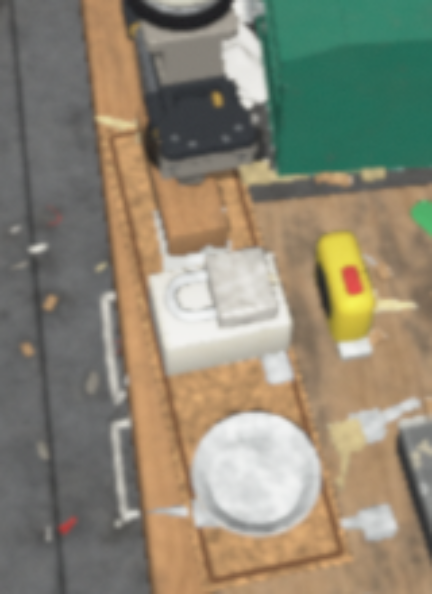

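```bash
python3 -m pendant '[{"dx":-0.5,"dy":-0.5,"dz":8,"twist":0},{"dx":-0.5,"dy":-0.5,"dz":15,"twist":0},{"dx":-0.5,"dy":-0.5,"dz":19,"twist":0},{"dx":-0.5,"dy":-0.5,"dz":21,"twist":0},{"dx":-0.5,"dy":-0.5,"dz":21.5,"twist":0},{"dx":-0.5,"dy":-0.5,"dz":21.5,"twist":0}]'; python3 -m pendant '[{"dx":0,"dy":0,"dz":0.7,"twist":0},{"dx":0,"dy":0,"dz":1,"twist":0}]'; python3 go.py 422.7 -76.4 43.5 94.6
```

```text
time: 31.05
ee_pos: [423.1, -76.7, 44.3]
ee_rot: [0.117, -3.136, 0.016]
ft_force: [-0.3, -0.2, 0.1]
width: 54.1
time: 31.22
ee_pos: [423.2, -76.7, 43.4]
ee_rot: [0.117, -3.136, 0.016]
ft_force: [-0.8, -0.4, 1.7]
width: 54.0
t31.22 pos [423.2 -76.7  43.4] jawyaw 94.3 tilt 0.59 w 54.0 F [-0.8 -0.4  1.7] j7 2.10
   -> d [ 0.5  0.4 -0.1] twist -0.3 rows>=0.0
```

```bash
python3 -m pendant '[{"dx":0,"dy":0.3,"dz":0.5,"twist":0},{"dx":0,"dy":0.3,"dz":0.5,"twist":0}]'; python3 go.py 422.7 -76.4 43.5 94.6; python3 -m pendant '[{"dx":0,"dy":0,"dz":0,"twist":0},{"dx":0,"dy":0,"dz":0,"twist":0},{"dx":0,"dy":0,"dz":0,"twist":0},{"dx":0,"dy":0,"dz":0,"twist":0}]' 0.55;  python3 -m pendant '[{"dx":0,"dy":0,"dz":-8,"twist":0},{"dx":0,"dy":0,"dz":-25,"twist":0},{"dx":0,"dy":0,"dz":-50,"twist":0},{"dx":0,"dy":0,"dz":-85,"twist":0},{"dx":0,"dy":0,"dz":-125,"twist":0},{"dx":0,"dy":0,"dz":-165,"twist":0},{"dx":0,"dy":0,"dz":-205,"twist":0},{"dx":0,"dy":0,"dz":-220,"twist":0},{"dx":0,"dy":0,"dz":-225,"twist":0},{"dx":0,"dy":0,"dz":-225,"twist":0}]'; python3 go.py 421 195.5 270 90
```

```text
time: 31.38
ee_pos: [423.2, -76.8, 43.3]
ee_rot: [0.116, -3.137, 0.015]
ft_force: [-1.3, -1.1, 5.1]
width: 54.0
t31.38 pos [423.2 -76.8  43.3] jawyaw 94.2 tilt 0.58 w 54.0 F [-1.3 -1.1  5.1] j7 2.10
   -> d [ 0.5  0.4 -0.2] twist -0.4 rows>=0.0
time: 31.72
ee_pos: [423.3, -76.7, 43.3]
ee_rot: [0.116, -3.137, 0.015]
ft_force: [0.5, 0.2, 1.1]
width: 70.9
time: 32.55
ee_pos: [424.2, -74.3, 269.4]
ee_rot: [-0.117, 3.139, -0.014]
ft_force: [-1.1, -0.4, 0.3]
width: 71.4
t32.55 pos [424.2 -74.3 269.4] jawyaw 94.3 tilt 0.50 w 71.4 F [-1.1 -0.4  0.3] j7 1.74
   -> d [-16.9 269.3  -2.9] twist 4.3 rows>=6.5
```

Roll released. I'll move the arm aside for a clear final look.

```bash
python3 -m pendant '[{"dx":0,"dy":20,"dz":0,"twist":0},{"dx":-4,"dy":55,"dz":0,"twist":0},{"dx":-6,"dy":90,"dz":0,"twist":0},{"dx":-8,"dy":125,"dz":0,"twist":0},{"dx":-10,"dy":160,"dz":0,"twist":0},{"dx":-12,"dy":195,"dz":0,"twist":0},{"dx":-15,"dy":230,"dz":0,"twist":0},{"dx":-17,"dy":255,"dz":0,"twist":0},{"dx":-17,"dy":269,"dz":0,"twist":0},{"dx":-17,"dy":269,"dz":0,"twist":0},{"dx":-17,"dy":269,"dz":0,"twist":0}]'
python3 - <<'E'
from bench import capture
import cv2,pickle
for n,(x,y,w,h) in dict(top=(320,170,180,110),side=(270,260,160,200)).items():
    c=capture(n); pickle.dump(c,open(f"{n}13.pkl","wb"));f=4 if n=="top" else 3
    cv2.imwrite(f"pics/{n}13.png",cv2.resize(c["image"][y:y+h,x:x+w,::-1].copy(),None,fx=f,fy=f,interpolation=cv2.INTER_CUBIC))
E
```

```text
time: 33.47
ee_pos: [420.6, 193.9, 265.7]
ee_rot: [0.117, -3.137, 0.018]
ft_force: [0.4, -0.9, -0.8]
width: 71.0
```

View pics/side13.png

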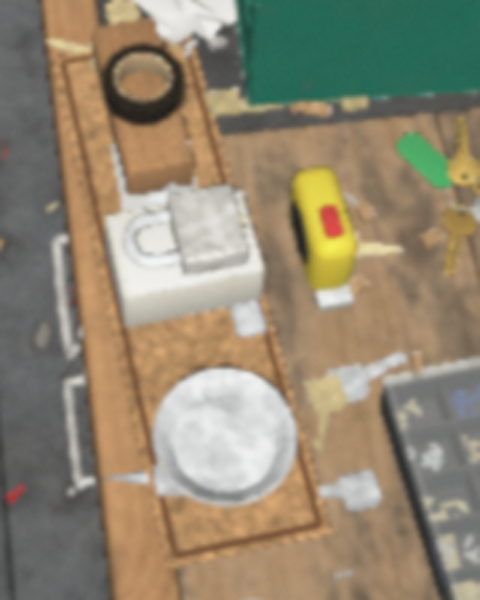

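View pics/top13.png

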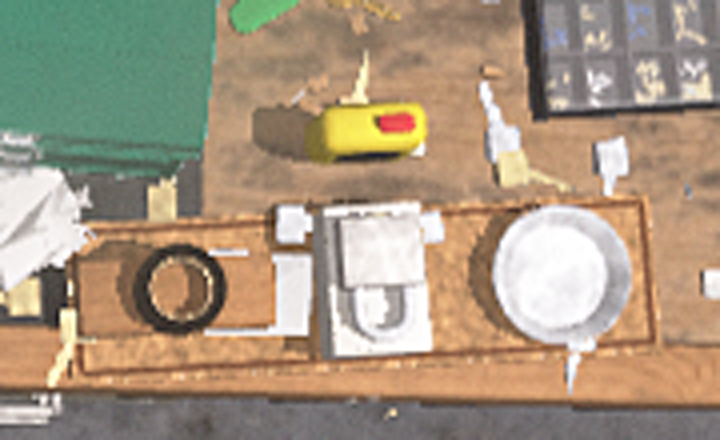

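All four things are in place, and the roll lies flat on the block at (180,288) in the top crop and (145,81) in the side crop. I'll check the roll's centre and then hand in.

```bash
python3 - <<'E'
from h import *
T=ld("top13");S=ld("side13")
print("roll T",onz(T,Z([(180,288)],320,170,4)[0],58)[:2],"S",onz(S,Z([(145,77)],270,260,3)[0],58)[:2],"goal 422.3 -76.4")
E
```

```text
roll T [423.35662524 -75.24611447] S [423.20014004 -77.0285174 ] goal 422.3 -76.4
```

```bash
python3 - <<'E'
from bench import arm
print(arm.job_done()); print(arm.observe()["time"])
E
```

```text
the job is handed in; nothing more can be done
None
the job is handed in; nothing more can be done
```

The job is done and handed in at about 33.6 s. I placed the carton, padlock, tape measure and roll in that order, and the arm is standing clear.

The camera measurements I made after each placing, each good to about 2 mm, showed:

| Thing | Measured | Wanted |
|---|---|---|
| Carton | centre (432.3, −196.2), turned about 4.5° | about (432, −196), turned 4.6° |
| Padlock | flat, centred on the carton; shackle end at x = 393.8 | shackle end at x = 393.9 |
| Tape measure | upright at about (523, −188), flat side to the carton, gap about 29–30 mm | (523.5, −188.9), gap about 30 mm |
| Roll | flat on the block at about (423.3, −76.1) | (422.3, −76.4) |

- **Camera differences:** the two cameras disagreed by 2 mm on the carton and roll, and by about 4 mm on the padlock body in y. The shackle end agreed in both to 0.2 mm.
- **Tape measure angle:** I judged its turn by eye and from the jaw angle at release (4.6°), and did not measure it separately.
- **Force readings:** wrist force readings stayed below 10 N. No check failed.

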